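# Dispense the small practice beads from the turret shaker

## Robot

A 7-joint arm with a two-finger parallel gripper is mounted at the origin on the work surface. World frame = base frame: x ahead of the robot, y to its left, z up, the work surface at z = 0. Lengths are in m, angles in rad, forces in N, time in s.
With the tool pointing down it reaches from about 0.4 to 0.85 m from the base axis. Payload 4.5 kg.
Tool frame: the origin (TCP) lies on the centre line of the jaws, within the pads' length; the fingertips stand 8 mm ahead of it and the grasp point (between the pads) lies 11 mm behind it; z points along the fingers, x is the direction in which the jaws open and shut, and the axes are right-handed (so a half turn about z gives the same grasp; the last joint's range is limited). The gripper opens to 88 mm and grips with 3 to 60 N. Pads are 18 mm wide; open, the fingers measure 123 mm over their backs; the gripper's body (75 mm by 187 mm) begins 45 mm behind the grasp point.
Start: joints at [1.146, 0.689, -0.195, 1.565, 0.157, 0.902, -0.215], TCP at [0.277, -0.56, 0.247] pointing down, gripper open.
Joint ranges: [-3.01, 3.01], [-0.46, 2.08], [-1.47, 1.51], [0.13, 2.56], [-1, 4.14], [0.04, 2.09], [-2.66, 2.66]. Speed limits (rad/s): [2.57, 2.57, 3.14, 3.14, 3.14, 3.14, 3.14].

## Interface

Orientations are given as a unit quaternion [x, y, z, w].
In Python, from plant import get_state, snapshot, finish_job, boxes_of, pinpoint gives the robot as it stands.
- The arm moves only by the shell command python3 -m creep 'ROWS' [FORCE]. ROWS is JSON, a list of rows, each an object with "hand": the finger opening in m, from 0 to 0.0881; "slide": the shift along the tool's x, y, z in m, a list of three; "turn": the turn about the tool's z in degrees. A call has 1 to 5 rows; each row shifts and turns the commanded pose from where the row before left it, along the tool's axes as they then stand; what a row does not reach is not made up. A row lasts 1/8 s, in which the tool goes at most 62.5 mm and 10.7 degrees, less where a joint would pass 70% of its speed; a pose out of reach is approached as far as the arm can. A call is refused whole if a number of a shift passes 0.0625 or a number of a turn 10.7, either way. A call with a gripper value outside its range is refused whole. The fingers move at their own pace and stop on an object; FORCE is the grip in N (left out, the last holds). Time passes only in rows, so rows that do not move let the fingers close. It gives the time, the measured TCP pose, the force and the opening at its end, in the units of the state.
- get_state(): the state, without advancing time (a new reading comes with each control period).
- snapshot(name): name is "side" or "top" or "wrist"; returns a dict with "frame" (384x512x3 uint8, red, green, blue), "depth" (384x512 float32, m along the optical axis (not along the pixel's ray), 0 where there is no reading), "mtx" (3x3 intrinsics, pixels), "k1" (the pictures are not rectified: a ray, as slopes to the right and down, at radius r is drawn at 1 + k1 r^2 times it, then the intrinsics apply), "camera_from_world" (4x4, takes a point from world to camera coordinates). Camera axes: x right, y down, z forward; pixel columns grow to the right and rows downward; lengths in m; the calibration is good to about 2 mm. A picture is of the moment at which its call begins.
- finish_job(): hands the job in, once; it reports no verdict.
Trained networks look in a picture, given as the dict that the camera call returned (one of the last four; its "shot" number tells which), for a name from the list of things; names that differ only in an ending like _2 or _b are one class to them, and where a whole thing is asked for, a point or a joint stands for the part that bears it (a point fixed in the world has none). Each returns a list of dicts, best first, with "conf" (0 to 1); they miss things now and then, are a little off and sometimes report something else, mostly with a low value. They report only what shows in the picture. A call takes as long as a camera call. They do not tell look-alikes from the thing itself.
- boxes_of(target, picture): "uv" ([column, row] in pixels, amid what is visible of it).
- pinpoint(target, picture): "uv" ([column, row] in pixels: a listed point, or the origin of a listed thing).
The state is a dict: "clock": time; "q": joint angles; "qd": joint speeds; "joint_torque": joint torques, N m; "tool_pos": TCP position; "eef_rot": TCP orientation; "contact_force": force on the tool from outside, world axes, zero at the start; "moment": the same for the moment, N m; "opening": opening from 0.0 (shut) to 1.0 (fully open).
Only numpy, scipy, OpenCV 4.12 (cv2) and the standard library are available. Lean on these libraries where they do the work, as an engineer would, in place of code of your own. Each camera call takes 0.05 s, during which the arm holds its last target.

## Task

Stand the bead shaker in the grey holder, which keeps it from turning, and turn its blue cap until the green-ringed small hole lies over the outlet on the red-marked side. Then pick the shaker up again and tip it over the metal dish so that both small green beads fall into the dish while the large orange bead stays inside, and finally stand the shaker upright back in the holder and let go, leaving the dropper bottle, handpiece and clip tray alone.

Things in the scene. Friction and masses are not known exactly. Their poses are not given: they have to be found in the camera images.
- jar_center (a point): Bead shaker, loose, 0.3 to 0.5 kg, 104 mm tall: clear flat-sided box body 80 mm (its x) by 68 mm (its y), 78 mm tall, with a round cap on top. This point is its centre, 52 mm above its underside. z: up out of the cap; x: towards its outlet side, marked by a red stripe. Lift and tip it by the body, best on the two sides 68 mm apart, close under the cap.
- cap_top (a point): Centre of the upper face of the shaker's round ribbed blue cap; fixed to the shaker, axes as the shaker's. The cap is 64 mm across and 25 mm tall, from 78.5 to 104 mm above the shaker's underside, on the body's centre line. Turn it gripped across its diameter from above with the fingertips above the shoulder (78 mm): lower down they clamp the body too.
- outlet (a point): The outlet: point level with the cap's top, 17.5 mm from the cap's axis towards the shaker's x; axes as the shaker's. Inside, a channel leaning 18 degrees towards the outlet leads the beads here: with the small hole over it they roll out one by one when the shaker is tipped 90 to 110 degrees towards its x (red stripe underneath). Too much for one upright grasp: lean the hand back first.
- cap (a joint): Turn of the cap on the shaker, rad, positive counter-clockwise from above. At 0 the small hole (21 mm, green ring) is over the outlet; at 1.9 the large hole (27 mm, orange ring). Small beads pass when within about 0.12 of 0. Range -0.8 to 2.3; starts between 0.5 and 1.4. Stiff (0.15 N m), stays where left; on the open bench the whole shaker turns with it.
- holder_seat (a point): Fixed grey holder: base plate 120 by 132 mm, 6 mm thick, with a pocket 76 mm (its x) by 88 mm (its y), walls rising to about 31 mm above the bench and flaring at the top. This point is the centre of the pocket floor, 6 mm above the bench; z up. The shaker fits with its own x along the holder's +y or -y, with 4 mm play on each side.
- dish: Open rectangular metal dish, fixed, 170 mm (its x) by 150 mm (its y), 35 mm high, walls 3 mm; origin at the centre of its underside. It stands on the left or the right of the holder.
- bead1_center (a point): Centre of a small green bead, 16 mm in diameter, loose, starts inside the shaker.
- bead2_center (a point): Centre of the other small green bead, 16 mm in diameter, loose, starts inside the shaker.
- big_bead_center (a point): Centre of the large orange bead, 24 mm in diameter, loose, starts inside the shaker underneath the small ones and must stay in it; it passes only the orange-ringed hole.
- dropper: Bystander: small clear dropper bottle, 32 mm across, 75 mm tall, loose; origin at its underside. Leave it alone.
- handpiece: Bystander: green-handled steel handpiece, 140 mm long, 14 mm wide, lying along its x; origin at its underside. Leave it alone.
- clip_tray: Bystander: small steel tray, 75 by 110 mm, 22 mm high, loose; origin at its underside. Leave it alone.
Not all that is in view belongs to the job. Leave any purple or yellow look-alike of the dish alone.

How it is judged:
On the way, in this order (a step that is already met when the one before it is completed fails the run):
1. the shaker stands upright, fully down in the holder (horizontal distance between jar_center and holder_seat below 0.01 m and z of jar_center in the frame of holder_seat between 0.048 and 0.057 m and angle between jar_center's own z axis and vertical below 0.08 rad), for 0.2 s.
2. with the shaker in the holder, the cap is turned so that the small hole lies over the outlet (within 0.15 rad) (all of step 1 and value of joint cap between -0.15 and 0.15 rad), for 0.2 s.
3. both small beads lie in the dish and the large one is still in the shaker (x of bead1_center in the frame of dish between -0.085 and 0.085 m and y of bead1_center in the frame of dish between -0.075 and 0.075 m and z of each of bead1_center, bead2_center in the frame of dish below 0.03 m and x of bead2_center in the frame of dish between -0.085 and 0.085 m and y of bead2_center in the frame of dish between -0.075 and 0.075 m and distance between big_bead_center and jar_center below 0.068 m), for 0.2 s.
At the end, for the whole second after the job is handed in: Both green beads lie in the dish, the orange bead is in the shaker, and the shaker stands upright (within 0.08 rad), fully down in the holder (centre within 10 mm of the pocket's centre), let go (all of step 1 and all of step 3); the robot touches nothing.
It fails at once if the large bead leaves the shaker (distance between big_bead_center and jar_center above 0.08 m).
It fails at once if the dropper bottle is pushed more than 30 mm from its place (distance of dropper from where it was at the start of the episode above 0.03 m).
It fails at once if the handpiece is pushed more than 30 mm from its place (distance of handpiece from where it was at the start of the episode above 0.03 m).
It fails at once if the clip tray is pushed more than 30 mm from its place (distance of clip_tray from where it was at the start of the episode above 0.03 m).
It also fails if it takes over 72 s, if anything falls off the work surface, if the arm or the gripper's body presses on something with over 40 N, if the wrist force passes 120 N, or if a joint passes its speed limit or range.

## Working session

There is one attempt and no reset: what is moved stays moved. The work goes in short steps, Python scripts to look and compute and a shell command to move; the robot and the scene stay as the last step left them, time stands still between calls to the robot, and variables do not carry over. Pictures are saved under pics/ and viewed, and the job is handed in when it is done.

```bash
ls; mkdir -p pics
python3 - <<'E'
from plant import *
import cv2
s=get_state();print(s)
for n in("side","top","wrist"):
    p=snapshot(n);cv2.imwrite(f"pics/{n}0.png",p["frame"][:,:,::-1]);print(n,p["mtx"].tolist(),p["k1"],p["camera_from_world"].round(4).tolist(),p["shot"])
    if n!="wrist":
        for t in["jar_center","cap_top","outlet","holder_seat","dish","dropper","handpiece","clip_tray"]:
            print(t,[(d["uv"],round(d["conf"],2)) for d in pinpoint(t,p)][:3])
E
```

```text
pics
{'clock': 0.0, 'q': array([ 1.14580902,  0.68995512, -0.19447175,  1.56634507,  0.1572966 ,
        0.90248004, -0.21515037]), 'qd': array([ 0.00014975, -0.0003871 , -0.0001378 , -0.00029894, -0.00029821,
        0.00027865, -0.00085177]), 'joint_torque': array([ 2.57982374e-04, -5.27564049e+01, -1.26693718e+00, -1.53427863e+01,
       -5.26939903e-02,  6.75349540e-03,  2.11426045e-04]), 'tool_pos': array([ 0.27645462, -0.55985167,  0.24592668]), 'eef_rot': array([ 8.49370202e-01, -5.27796789e-01, -8.02388872e-04, -4.07163831e-04]), 'contact_force': array([-0.17203712,  0.56393081, -0.52000346]), 'moment': array([ 0.00407724, -0.01026568, -0.02447906]), 'opening': 0.9986984323643543}
side [[466.3216910127747, 0.0, 267.62433678729246], [0.0, 466.3216910127747, 192.8687530821198], [0.0, 0.0, 1.0]] -0.14979464195690975 [[0.9897, -0.1433, 0.0056, -0.5022], [-0.1056, -0.7541, -0.6482, 0.1955], [0.0971, 0.6409, -0.7615, 1.4516], [0.0, 0.0, 0.0, 1.0]] 1
jar_center [([291.2, 295.2], 0.7)]
cap_top [([289.3, 288.3], 0.72), ([275.6, 170.7], 0.16)]
outlet [([300.5, 284.7], 0.57)]
holder_sea
[... 390 characters left out ...]
6, 0.1051], [-0.9726, 0.0185, -0.2316, 0.5374], [0.2314, -0.0102, -0.9728, 1.1433], [0.0, 0.0, 0.0, 1.0]] 2
jar_center [([374.0, 195.6], 0.76)]
cap_top [([379.5, 192.0], 0.64)]
outlet [([378.2, 185.8], 0.84)]
holder_seat [([282.4, 191.8], 0.64)]
dish [([104.6, 307.6], 0.94), ([361.4, 124.8], 0.78), ([182.0, 188.0], 0.76)]
dropper [([296.5, 132.9], 0.67)]
handpiece [([288.6, 258.8], 0.63)]
clip_tray [([241.9, 136.5], 0.95)]
wrist [[283.17424758452967, 0.0, 253.9019217809492], [0.0, 283.17424758452967, 190.42654812170426], [0.0, 0.0, 1.0]] -0.06333434043011654 [[0.4431, -0.8965, -0.0012, -0.6236], [-0.8644, -0.4276, 0.2647, -0.0371], [-0.2378, -0.1162, -0.9643, 0.3892], [0.0, 0.0, 0.0, 1.0]] 3
```

View pics/side0.png

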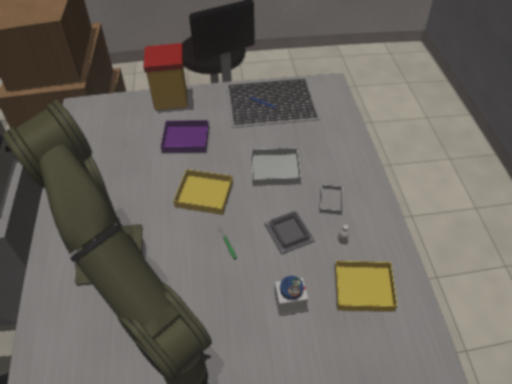

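View pics/top0.png

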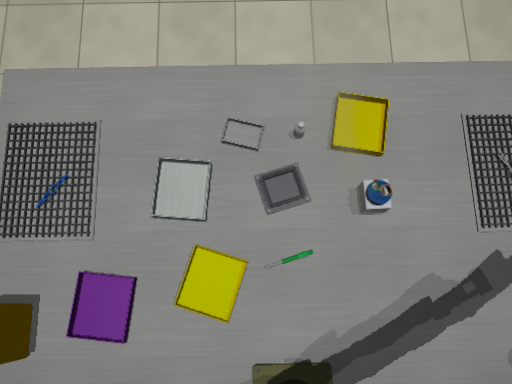

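```bash
cat > h.py <<'E'
import numpy as np,cv2
from plant import *
from scipy.spatial.transform import Rotation as R
def ray(p,uv):
    K=p["mtx"];x=cv2.undistortPoints(np.array([[uv]],float),np.array(K),np.array([p["k1"],0,0,0.]),None,None,None)[0,0]
    # cv2 model same: x*(1+k1 r^2)
    T=p["camera_from_world"];Rm=T[:3,:3]
    return -Rm.T@T[:3,3], Rm.T@np.array([x[0],x[1],1])
def atz(p,uv,z):
    o,d=ray(p,uv);return o+d*(z-o[2])/d[2]
def proj(p,P):
    T=p["camera_from_world"];return cv2.projectPoints(np.atleast_2d(np.array(P,float)),cv2.Rodrigues(T[:3,:3])[0],T[:3,3],np.array(p["mtx"]),np.array([p["k1"],0,0,0.]))[0][:,0]
def cloud(p):
    h,w=p["depth"].shape;u,v=np.meshgrid(np.arange(w),np.arange(h))
    pts=np.stack([u,v],-1).reshape(-1,1,2).astype(float)
    x=cv2.undistortPoints(pts,np.array(p["mtx"]),np.array([p["k1"],0,0,0.]))[:,0]
    d=p["depth"].reshape(-1,1);c=np.hstack([x*d,d]);T=p["camera_from_world"]
    W=(c-T[:3,3])@T[:3,:3];W[d[:,0]==0]=np.nan
    return W.reshape(h,w,3)
def save(im,name,box=None,s=1):
    if box: im=im[box[1]:box[3],box[0]:box[2]]
    cv2.imwrite(name,cv2.resize(im[:,:,::-1],None,fx=s,fy=s,interpolation=cv2.INTER_CUBIC))
E
python3 - <<'E'
from h import *
p=snapshot("top");save(p["frame"],"pics/top1.png",(210,80,430,290),3.5 if 0 else 2.8)
for n,uv,z in[("jar",(374,195.6),.052),("cap",(379.5,192),.104),("outlet",(378.2,185.8),.104),("seat",(282.4,191.8),.006),("d1",(104.6,307.6),0),("d2",(361.4,124.8),0),("d3",(182,188),0),("drop",(296.5,132.9),0),("hp",(288.6,258.8),0),("tray",(241.9,136.5),0)]:
    print(n,atz(p,uv,z).round(4))
p=snapshot("side")
save(p["frame"],"pics/side1.png",(200,160,420,330),3.5)
for n,uv,z in[("jar",(291.2,295.2),.052),("cap",(289.3,288.3),.104),("outlet",(300.5,284.7),.104),("seat",(290.8,234),.006),("d",(273.7,171.6),0),("d",(365.5,286.8),0)]:
    print(n,atz(p,uv,z).round(4))
E
```

```text
jar [ 0.5371 -0.2408  0.052 ]
cap [ 0.5344 -0.2409  0.104 ]
outlet [ 0.5513 -0.2389  0.104 ]
seat [0.564  0.0068 0.006 ]
d1 [0.2528 0.4976 0.    ]
d2 [ 0.7666 -0.2367  0.    ]
d3 [0.5821 0.2941 0.    ]
drop [ 0.7444 -0.042   0.    ]
hp [ 0.3741 -0.004   0.    ]
tray [0.736  0.1199 0.    ]
jar [ 0.5391 -0.2444  0.052 ]
cap [ 0.5305 -0.2497  0.104 ]
outlet [ 0.5628 -0.2431  0.104 ]
seat [ 0.5824 -0.0034  0.006 ]
d [0.5704 0.2814 0.    ]
d [ 0.7724 -0.2233  0.    ]
```

View pics/top1.png

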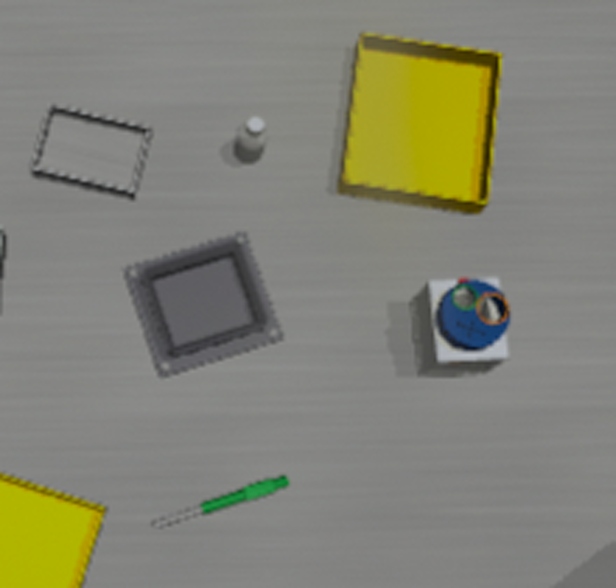

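View pics/side1.png

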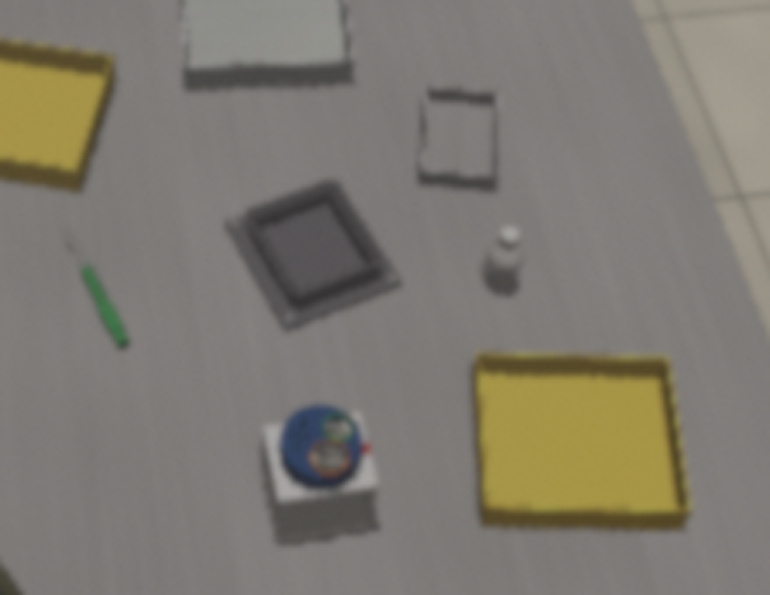

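Run:
```python
from h import *
for n in("top","side"):
    p=snapshot(n);W=cloud(p);F=p["frame"].astype(int)
    save(p["frame"],f"pics/jar_{n}.png",(340,160,420,230) if n=="top" else (260,260,330,330),9 if n=="top" else 8)
    def reg(c,r):return (np.hypot(W[...,0]-c[0],W[...,1]-c[1])<r)
    # jar
    m=reg((.537,-.241),.08)
    for lo,hi in((.068,.085),(.095,.112)):
        q=W[m&(W[...,2]>lo)&(W[...,2]<hi)]
        if len(q)>5:
            r=cv2.minAreaRect(q[:,:2].astype(np.float32));print(n,"jar",lo,len(q),r,np.median(q[:,2]))
    q=W[reg((.57,0),.1)&(W[...,2]>.022)&(W[...,2]<.04)]
    print(n,"holder",cv2.minAreaRect(q[:,:2].astype(np.float32)),q[:,2].max())
    q=W[reg((.57,0),.1)&(W[...,2]>.004)&(W[...,2]<.04)]
    print(n,"holder base",cv2.minAreaRect(q[:,:2].astype(np.float32)))
    q=W[reg((.58,.285),.14)&(W[...,2]>.02)&(W[...,2]<.05)]
    print(n,"dish",cv2.minAreaRect(q[:,:2].astype(np.float32)),q[:,2].max())
    # bench check
    q=W[reg((.45,-.12),.04)];print(np.nanmedian(q[:,2]))
```

```text
top jar 0.068 342 ((0.5356454849243164, -0.2399839162826538), (0.08249698579311371, 0.06966216117143631), 1.6788102388381958) 0.07725585749242933
top jar 0.095 390 ((0.5352591872215271, -0.24028003215789795), (0.06342720985412598, 0.06360339373350143), 4.462307453155518) 0.10295308934626629
top holder ((0.5751787424087524, 0.008380740880966187), (0.09599505364894867, 0.10757479071617126), 16.677303314208984) 0.035626890899671255
top holder base ((0.5651524662971497, 0.0035131722688674927), (0.19396698474884033, 0.17273156344890594), 80.84302520751953)
top dish ((0.5746578574180603, 0.2933104336261749), (0.1506989598274231, 0.17264439165592194), 84.62197875976562) 0.03973476731304785
-0.0007661589901836503
side jar 0.068 283 ((0.5376988649368286, -0.2420928180217743), (0.08227978646755219, 0.07011992484331131), 0.4304303526878357) 0.07765436824183922
side jar 0.095 359 ((0.5371273756027222, -0.24351347982883453), (0.06439132243394852, 0.06400708854198456), 13.939652442932129) 0.10339606107414617
side holder ((0.5771856904029846, 0.008415624499320984), (0.0967070534825325, 0.11339163035154343), 16.425086975097656) 0.038934675899509386
side holder base ((0.5703234076499939, -0.0009016171097755432), (0.1900189369916916, 0.19144009053707123), 86.6894760131836)
side dish ((0.5768489241600037, 0.2930842638015747), (0.16112202405929565, 0.1703449934720993), 84.70442199707031) 0.043833136556163665
0.0003263945284314048
```

View pics/jar_top.png

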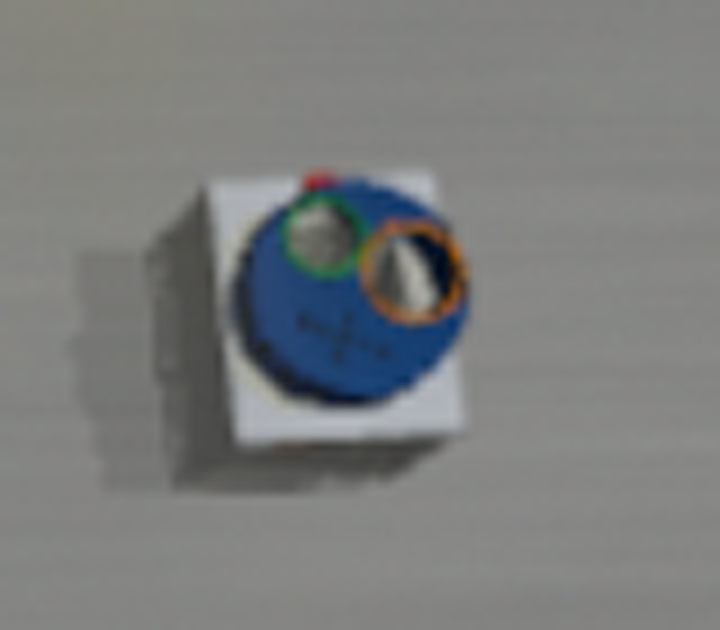

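```bash
python3 -m creep '[{"hand":0.088,"slide":[0,0,0],"turn":[0,0,0]}]'
```

```text
$[0].turn: bad value
```

```bash
cat > plan.py <<'E'
import sys,json
from h import *
def yaw(r):
    x=R.from_quat(r).apply([1,0,0]);return np.degrees(np.arctan2(x[1],x[0]))
if __name__=="__main__":
    x,y,z,yw=map(float,sys.argv[1:5]);hand=float(sys.argv[5]);n0=int(sys.argv[6]) if len(sys.argv)>6 else 1
    s=get_state();p=s["tool_pos"];rot=R.from_quat(s["eef_rot"]);c=yaw(s["eef_rot"])
    d=np.array([x,y,z])-p;t=-((yw-c+90)%180-90)   # tool turn (z down)
    n=max(n0,int(np.ceil(np.linalg.norm(d)/.06)),int(np.ceil(abs(t)/10.5)))
    rows=[]
    for i in range(n):
        f=rot*R.from_euler('z',t/n*i,degrees=True)
        sl=f.inv().apply(d/n);rows.append(dict(hand=hand,slide=[round(float(v),4) for v in sl],turn=round(t/n,2)))
    print("yaw",round(c,1),"turn",round(t,1),"d",d.round(4))
    for i in range(0,n,5):print(json.dumps(rows[i:i+5]))
E
python3 plan.py 0.5365 -0.241 0.20 91 0.088
```

```text
yaw -63.7 turn 25.3 d [ 0.2597  0.3194 -0.0468]
[{"hand": 0.088, "slide": [-0.0245, -0.0535, 0.0067], "turn": 3.61}, {"hand": 0.088, "slide": [-0.0278, -0.0518, 0.0067], "turn": 3.61}, {"hand": 0.088, "slide": [-0.031, -0.05, 0.0067], "turn": 3.61}, {"hand": 0.088, "slide": [-0.0341, -0.0479, 0.0067], "turn": 3.61}, {"hand": 0.088, "slide": [-0.037, -0.0457, 0.0067], "turn": 3.61}]
[{"hand": 0.088, "slide": [-0.0399, -0.0432, 0.0067], "turn": 3.61}, {"hand": 0.088, "slide": [-0.0425, -0.0406, 0.0067], "turn": 3.61}]
```

```bash
python3 -m creep '[{"hand":0.088,"slide":[-0.0245,-0.0535,0.0067],"turn":3.6},{"hand":0.088,"slide":[-0.028,-0.052,0.0067],"turn":3.6},{"hand":0.088,"slide":[-0.031,-0.05,0.0067],"turn":3.6},{"hand":0.088,"slide":[-0.034,-0.048,0.0067],"turn":3.6},{"hand":0.088,"slide":[-0.037,-0.0457,0.0067],"turn":3.6}]'; python3 -m creep '[{"hand":0.088,"slide":[-0.04,-0.043,0.0067],"turn":3.6},{"hand":0.088,"slide":[-0.0425,-0.0406,0.0067],"turn":3.6},{"hand":0.088,"slide":[0,0,0],"turn":0}]'; python3 plan.py 0.5365 -0.241 0.20 91 0.088
python3 - <<'E'
from h import *
p=snapshot("wrist");save(p["frame"],"pics/w1.png");W=cloud(p)
m=(np.hypot(W[...,0]-.5365,W[...,1]+.241)<.08)
for lo,hi in((.068,.085),(.095,.112)):
    q=W[m&(W[...,2]>lo)&(W[...,2]<hi)]
    if len(q)>5: print(lo,len(q),cv2.minAreaRect(q[:,:2].astype(np.float32)),np.median(q[:,2]))
print([ (d["uv"],d["conf"],atz(p,d["uv"],.104)) for d in pinpoint("cap_top",p)+pinpoint("outlet",p)])
E
```

```text
clock: 1.78
tool_pos: [0.4638, -0.3305, 0.2132]
eef_rot: [0.756, -0.655, 0.0, -0.0]
contact_force: [0.4, -1.1, 0.1]
opening: 0.997
clock: 2.15
tool_pos: [0.5403, -0.2335, 0.1992]
eef_rot: [0.718, -0.697, -0.001, -0.002]
contact_force: [-0.9, -0.5, -0.2]
opening: 1.002
yaw -88.3 turn 0.7 d [-0.0038 -0.0075  0.0008]
[{"hand": 0.088, "slide": [0.0074, 0.004, -0.0008], "turn": 0.71}]
0.068 2014 ((0.5362672209739685, -0.24046677350997925), (0.08174622803926468, 0.0682617798447609), 1.506225824356079) 0.07777143323794386
0.095 3364 ((0.5364612936973572, -0.24037910997867584), (0.06483101099729538, 0.06330308318138123), 3.900973320007324) 0.10371791777856937
[([266.4, 197.8], 0.92, array([ 0.53723158, -0.24291856,  0.104     ])), ([264.5, 177.5], 0.6, array([ 0.55501898, -0.2405764 ,  0.104     ])), ([56.7, 133.6], 0.46, array([ 0.587718  , -0.06495544,  0.104     ]))]
```

View pics/w1.png

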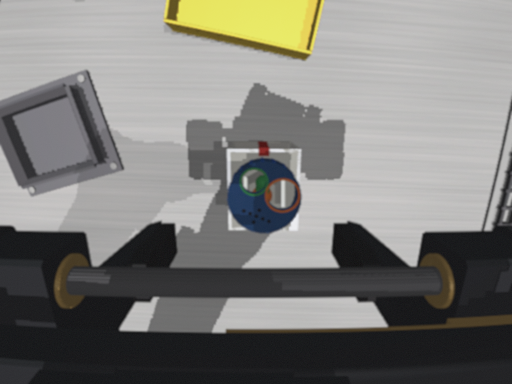

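```bash
python3 -m creep '[{"hand":0.088,"slide":[0.007,0.004,0.03],"turn":0.2},{"hand":0.088,"slide":[0,0,0.045],"turn":0},{"hand":0.088,"slide":[0,0,0.04],"turn":0},{"hand":0.088,"slide":[0,0,0.02],"turn":0},{"hand":0.088,"slide":[0,0,0],"turn":0}]'; python3 plan.py 0.5363 -0.2405 0.062 91.5 0.088
```

```text
clock: 2.92
tool_pos: [0.5302, -0.2494, 0.0637]
eef_rot: [0.711, -0.703, -0.001, 0.001]
contact_force: [0.9, 0.2, 0.5]
opening: 0.997
yaw -89.3 turn -0.8 d [ 0.0061  0.0089 -0.0017]
[{"hand": 0.088, "slide": [-0.0088, -0.0062, 0.0017], "turn": -0.79}]
```

```bash
python3 -m creep '[{"hand":0.088,"slide":[-0.009,-0.006,0.001],"turn":-0.8},{"hand":0.088,"slide":[0,0,0],"turn":0},{"hand":0.088,"slide":[0,0,0],"turn":0}]'; python3 plan.py 0.5363 -0.2405 0.062 91.5 0.088
```

```text
clock: 3.3
tool_pos: [0.5388, -0.2386, 0.0647]
eef_rot: [0.718, -0.696, 0.001, -0.0]
contact_force: [-0.0, -0.4, -0.1]
opening: 0.998
yaw -88.3 turn 0.2 d [-0.0025 -0.0019 -0.0027]
[{"hand": 0.088, "slide": [0.0019, 0.0026, 0.0027], "turn": 0.21}]
```

```bash
python3 -m creep '[{"hand":0.088,"slide":[0,0.001,0.001],"turn":0},{"hand":0.06,"slide":[0,0,0],"turn":0},{"hand":0.06,"slide":[0,0,0],"turn":0},{"hand":0.06,"slide":[0,0,0],"turn":0},{"hand":0.06,"slide":[0,0,0],"turn":0}]' 25; python3 plan.py 0.5363 -0.2405 0.062 91.5 0.088
```

```text
clock: 3.92
tool_pos: [0.5374, -0.2398, 0.0631]
eef_rot: [0.717, -0.697, 0.001, 0.0]
contact_force: [0.3, -3.3, 1.9]
opening: 0.769
yaw -88.4 turn 0.1 d [-0.0011 -0.0007 -0.0011]
[{"hand": 0.088, "slide": [0.0007, 0.0012, 0.0011], "turn": 0.14}]
```

```bash
python3 -m creep '[{"hand":0.06,"slide":[0,0,-0.03],"turn":0},{"hand":0.06,"slide":[0,0,-0.05],"turn":0},{"hand":0.06,"slide":[0,0,0],"turn":0}]'
python3 - <<'E'
from h import *
p=snapshot("wrist");save(p["frame"],"pics/w2.png");W=cloud(p)
for z0 in(.018,.024,):
    q=W[(np.hypot(W[...,0]-.576,W[...,1]-.008)<.09)&(W[...,2]>z0)&(W[...,2]<.04)]
    print(len(q),cv2.minAreaRect(q[:,:2].astype(np.float32)))
p=snapshot("top");W=cloud(p)
q=W[(np.hypot(W[...,0]-.576,W[...,1]-.008)<.09)&(W[...,2]>.0235)&(W[...,2]<.04)]
print(len(q),cv2.minAreaRect(q[:,:2].astype(np.float32)))
save(p["frame"],"pics/top2.png",(230,140,420,240),4)
E
python3 plan.py 0.5757 0.0094 0.143 16.5 0.06
```

```text
clock: 4.3
tool_pos: [0.5392, -0.2383, 0.1454]
eef_rot: [0.718, -0.696, 0.002, -0.002]
contact_force: [0.4, -0.2, -4.5]
opening: 0.77
1774 ((0.5809010863304138, -0.007832355797290802), (0.09498903155326843, 0.07683660835027695), 17.294719696044922)
1304 ((0.5810467600822449, -0.008300241082906723), (0.09498903155326843, 0.0758565217256546), 17.294719696044922)
368 ((0.5754174590110779, 0.008312582969665527), (0.09561612457036972, 0.10770038515329361), 16.767030715942383)
yaw -88.3 turn 75.2 d [0.0391 0.2468 0.0009]
[{"hand": 0.06, "slide": [-0.0307, -0.0058, -0.0001], "turn": 9.4}, {"hand": 0.06, "slide": [-0.0312, -0.0007, -0.0001], "turn": 9.4}, {"hand": 0.06, "slide": [-0.0309, 0.0044, -0.0001], "turn": 9.4}, {"hand": 0.06, "slide": [-0.0298, 0.0094, -0.0001], "turn": 9.4}, {"hand": 0.06, "slide": [-0.0279, 0.0141, -0.0001], "turn": 9.4}]
[{"hand": 0.06, "slide": [-0.0252, 0.0185, -0.0001], "turn": 9.4}, {"hand": 0.06, "slide": [-0.0218, 0.0223, -0.0001], "turn": 9.4}, {"hand": 0.06, "slide": [-0.0179, 0.0256, -0.0001], "turn": 9.4}]
```

```bash
sed -i 's/t=-((yw-c+90)%180-90)/t=-((yw-c+90)%180-90) if len(sys.argv)<8 else -((yw-c+180)%360-180)/' plan.py
python3 plan.py 0.5757 0.0094 0.143 16.7 0.06 1 f
```

```text
yaw -88.3 turn -105.0 d [0.0391 0.2468 0.0009]
[{"hand": 0.06, "slide": [-0.0245, -0.0047, -0.0001], "turn": -10.5}, {"hand": 0.06, "slide": [-0.0233, -0.0091, -0.0001], "turn": -10.5}, {"hand": 0.06, "slide": [-0.0213, -0.0131, -0.0001], "turn": -10.5}, {"hand": 0.06, "slide": [-0.0185, -0.0168, -0.0001], "turn": -10.5}, {"hand": 0.06, "slide": [-0.0151, -0.0199, -0.0001], "turn": -10.5}]
[{"hand": 0.06, "slide": [-0.0113, -0.0223, -0.0001], "turn": -10.5}, {"hand": 0.06, "slide": [-0.007, -0.024, -0.0001], "turn": -10.5}, {"hand": 0.06, "slide": [-0.0025, -0.0249, -0.0001], "turn": -10.5}, {"hand": 0.06, "slide": [0.0021, -0.0249, -0.0001], "turn": -10.5}, {"hand": 0.06, "slide": [0.0066, -0.0241, -0.0001], "turn": -10.5}]
```

```bash
python3 -m creep '[{"hand":0.06,"slide":[-0.0245,-0.0047,0],"turn":-10.5},{"hand":0.06,"slide":[-0.0233,-0.009,0],"turn":-10.5},{"hand":0.06,"slide":[-0.0213,-0.013,0],"turn":-10.5},{"hand":0.06,"slide":[-0.0185,-0.0168,0],"turn":-10.5},{"hand":0.06,"slide":[-0.015,-0.02,0],"turn":-10.5}]'; python3 -m creep '[{"hand":0.06,"slide":[-0.011,-0.022,0],"turn":-10.5},{"hand":0.06,"slide":[-0.007,-0.024,0],"turn":-10.5},{"hand":0.06,"slide":[-0.0025,-0.025,0],"turn":-10.5},{"hand":0.06,"slide":[0.002,-0.025,0],"turn":-10.5},{"hand":0.06,"slide":[0.0066,-0.024,0],"turn":-10.5}]';  python3 -m creep '[{"hand":0.06,"slide":[0,0,0],"turn":0},{"hand":0.06,"slide":[0,0,0],"turn":0}]'
python3 - <<'E'
from h import *
p=snapshot("wrist");save(p["frame"],"pics/w3.png")
p=snapshot("side");save(p["frame"],"pics/s3.png",(200,130,400,290),3.8)
E
python3 plan.py 0.5757 0.0094 0.143 16.7 0.06 1 f
```

```text
clock: 5.03
tool_pos: [0.5552, -0.1137, 0.1405]
eef_rot: [0.953, -0.304, -0.003, 0.0]
contact_force: [1.1, -0.0, -3.4]
opening: 0.768
clock: 5.65
tool_pos: [0.5748, 0.0089, 0.1405]
eef_rot: [0.989, 0.148, -0.002, -0.001]
contact_force: [-0.1, -0.2, -3.5]
opening: 0.77
clock: 5.9
tool_pos: [0.5753, 0.0065, 0.1414]
eef_rot: [0.99, 0.144, -0.002, 0.0]
contact_force: [-0.3, -0.8, -4.2]
opening: 0.77
yaw 16.5 turn -0.2 d [-0.0002  0.0034  0.001 ]
[{"hand": 0.06, "slide": [0.0008, -0.0033, -0.001], "turn": -0.21}]
```

View pics/w3.png

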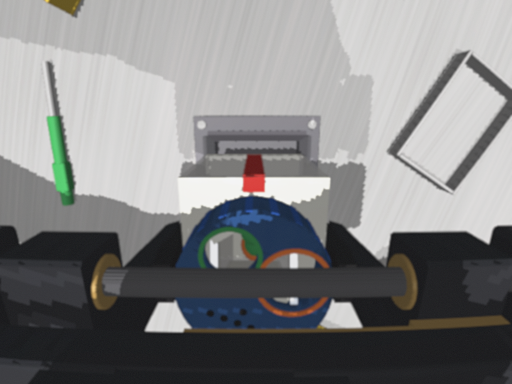

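View pics/s3.png

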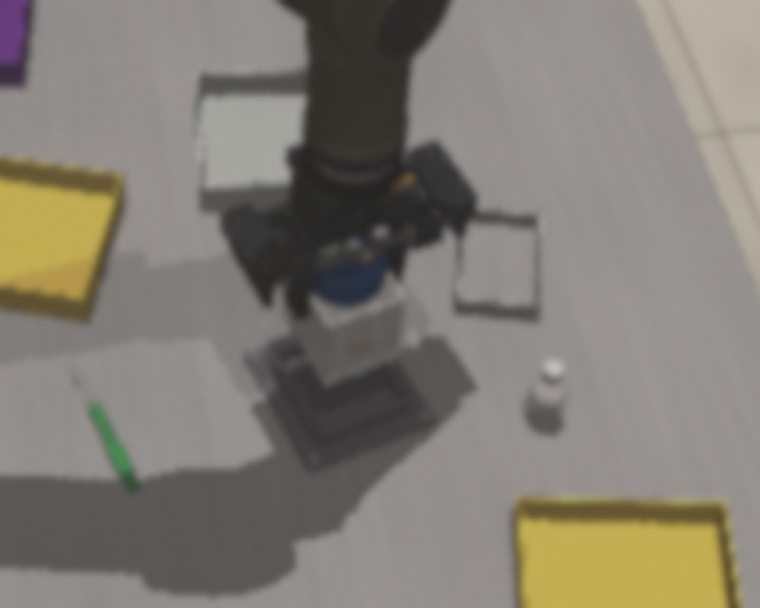

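```bash
python3 -m creep '[{"hand":0.06,"slide":[0.0005,-0.0025,0.015],"turn":0},{"hand":0.06,"slide":[0,0,0.02],"turn":0},{"hand":0.06,"slide":[0,0,0.015],"turn":0},{"hand":0.06,"slide":[0,0,0.01],"turn":0},{"hand":0.06,"slide":[0,0,0],"turn":0}]'; python3 -m creep '[{"hand":0.06,"slide":[0,0,0.006],"turn":0},{"hand":0.06,"slide":[0,0,0.005],"turn":0},{"hand":0.06,"slide":[0,0,0],"turn":0}]'
```

```text
clock: 6.62
tool_pos: [0.5759, 0.0104, 0.082]
eef_rot: [0.989, 0.145, -0.001, 0.0]
contact_force: [0.6, -0.7, -3.9]
opening: 0.769
clock: 7.0
tool_pos: [0.5762, 0.0103, 0.0716]
eef_rot: [0.989, 0.145, -0.0, 0.0]
contact_force: [-0.2, 1.0, -2.9]
opening: 0.772
```

```bash
python3 -m creep '[{"hand":0.06,"slide":[0,0,0.003],"turn":0},{"hand":0.088,"slide":[0,0,0],"turn":0},{"hand":0.088,"slide":[0,0,0],"turn":0},{"hand":0.088,"slide":[0,0,0],"turn":0}]'; python3 -m creep '[{"hand":0.088,"slide":[0,0,-0.05],"turn":0},{"hand":0.088,"slide":[0,0.03,-0.06],"turn":0},{"hand":0.088,"slide":[0,0.04,-0.04],"turn":0},{"hand":0.088,"slide":[0,0,0],"turn":0},{"hand":0.088,"slide":[0,0,0],"turn":0}]'
cat > look.py <<'E'
from h import *
import sys
t=sys.argv[1]
p=snapshot("wrist");save(p["frame"],f"pics/w{t}.png");W=cloud(p)
c=np.array([float(sys.argv[2]),float(sys.argv[3])]) if len(sys.argv)>2 else np.array([.576,.008]);b=float(sys.argv[4]) if len(sys.argv)>4 else .006
for lo,hi in((.068,.083),(.098,.112)):
    q=W[(np.hypot(W[...,0]-c[0],W[...,1]-c[1])<.075)&(W[...,2]>b+lo)&(W[...,2]<b+hi)]
    if len(q)>5: print(lo,len(q),cv2.minAreaRect(q[:,:2].astype(np.float32)),np.median(q[:,2]))
    if len(q)>5 and lo>.09:
        (cx,cy),_,_=cv2.minAreaRect(q[:,:2].astype(np.float32));C=np.array([cx,cy])
# ring colours on cap top
hsv=cv2.cvtColor(p["frame"],cv2.COLOR_RGB2HSV)
near=(np.hypot(W[...,0]-C[0],W[...,1]-C[1])<.034)&(W[...,2]>b+.098)
for n,lo,hi in(("green",(45,90,40),(90,255,255)),("orange",(3,110,80),(18,255,255))):
    m=(cv2.inRange(hsv,lo,hi)>0)&near
    if m.sum()<10: print(n,"none");continue
    q=W[m][:,:2].astype(np.float64);A=np.c_[2*q,np.ones(len(q))];s=np.linalg.lstsq(A,(q**2).sum(1),rcond=None)[0]
    d=s[:2]-C;print(n,m.sum(),s[:2].round(4),"r",np.sqrt(s[2]+s[:2]@s[:2]).round(4),"dist",np.linalg.norm(d).round(4),"ang",np.degrees(np.arctan2(d[1],d[0])).round(1))
E
python3 look.py 4
```

```text
clock: 7.5
tool_pos: [0.5766, 0.0105, 0.0691]
eef_rot: [0.989, 0.145, 0.0, 0.0]
contact_force: [-0.5, -0.5, 0.2]
opening: 1.002
clock: 8.12
tool_pos: [0.5952, -0.0541, 0.2143]
eef_rot: [0.989, 0.145, -0.0, -0.0]
contact_force: [0.3, -0.1, 0.4]
opening: 0.999
0.068 2387 ((0.5755465626716614, 0.011765554547309875), (0.06803957372903824, 0.08085180819034576), 16.50067901611328) 0.08362639305698961
0.098 3560 ((0.5759330987930298, 0.012045785784721375), (0.06259510666131973, 0.0644630715250969), 16.56940460205078) 0.10962834421848072
green 231 [0.5629 0.0235] r 0.0116 dist 0.0173 ang 138.8
orange 277 [0.5899 0.0191] r 0.0144 dist 0.0157 ang 26.7
```

View pics/w4.png

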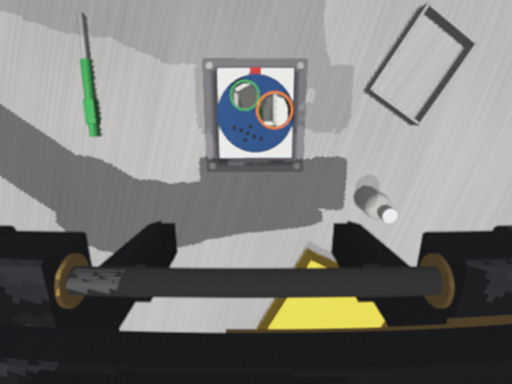

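```bash
python3 plan.py 0.5758 0.0119 0.110 16.5 0.088 4
```

```text
yaw 16.8 turn 0.3 d [-0.019   0.0654 -0.1038]
[{"hand": 0.088, "slide": [0.0002, -0.017, 0.026], "turn": 0.07}, {"hand": 0.088, "slide": [0.0002, -0.017, 0.026], "turn": 0.07}, {"hand": 0.088, "slide": [0.0002, -0.017, 0.026], "turn": 0.07}, {"hand": 0.088, "slide": [0.0002, -0.017, 0.026], "turn": 0.07}]
```

```bash
python3 -m creep '[{"hand":0.088,"slide":[0,-0.034,0.01],"turn":0},{"hand":0.088,"slide":[0,-0.034,0.03],"turn":0},{"hand":0.088,"slide":[0,0,0.04],"turn":0},{"hand":0.088,"slide":[0,0,0.023],"turn":0},{"hand":0.088,"slide":[0,0,0],"turn":0}]';python3 plan.py 0.5758 0.0119 0.097 16.5 0.088
```

```text
clock: 8.8
tool_pos: [0.5739, 0.0118, 0.1092]
eef_rot: [0.989, 0.147, -0.003, -0.0]
contact_force: [0.3, -0.1, 0.6]
opening: 1.002
yaw 16.9 turn 0.4 d [ 0.0019  0.0001 -0.0122]
[{"hand": 0.088, "slide": [0.002, 0.0005, 0.0122], "turn": 0.36}]
```

```bash
python3 -m creep '[{"hand":0.088,"slide":[0.001,0,0.012],"turn":0},{"hand":0.088,"slide":[0,0,0],"turn":0},{"hand":0.05,"slide":[0,0,0],"turn":0},{"hand":0.05,"slide":[0,0,0],"turn":0},{"hand":0.05,"slide":[0,0,0],"turn":0}]' 30; python3 -m creep '[{"hand":0.05,"slide":[0,0,0],"turn":0}]'
```

```text
clock: 9.43
tool_pos: [0.5773, 0.0106, 0.1001]
eef_rot: [0.989, 0.145, 0.0, 0.0]
contact_force: [-1.6, -1.1, 1.7]
opening: 0.732
clock: 9.55
tool_pos: [0.5774, 0.0106, 0.1001]
eef_rot: [0.989, 0.145, 0.0, 0.0]
contact_force: [-1.3, -0.6, 3.7]
opening: 0.733
```

```bash
python3 -m creep '[{"hand":0.05,"slide":[0,0,0],"turn":8},{"hand":0.05,"slide":[0,0,0],"turn":8},{"hand":0.05,"slide":[0,0,0],"turn":8},{"hand":0.05,"slide":[0,0,0],"turn":7.5},{"hand":0.05,"slide":[0,0,0],"turn":0}]';python3 -m creep '[{"hand":0.088,"slide":[0,0,0],"turn":0},{"hand":0.088,"slide":[0,0,0],"turn":0},{"hand":0.088,"slide":[0,0,-0.02],"turn":0},{"hand":0.088,"slide":[0,0.02,-0.05],"turn":0},{"hand":0.088,"slide":[0,0.04,-0.045],"turn":0}]';python3 -m creep '[{"hand":0.088,"slide":[0,0,0],"turn":0},{"hand":0.088,"slide":[0,0,0],"turn":0}]'; python3 look.py 5
```

```text
clock: 10.18
tool_pos: [0.5775, 0.0105, 0.1001]
eef_rot: [0.992, -0.128, 0.0, 0.0]
contact_force: [-1.0, -0.4, 5.2]
opening: 0.73
clock: 10.8
tool_pos: [0.5624, -0.0455, 0.2159]
eef_rot: [0.992, -0.126, 0.0, -0.001]
contact_force: [0.3, -0.4, -0.0]
opening: 0.999
clock: 11.05
tool_pos: [0.5617, -0.0467, 0.2143]
eef_rot: [0.992, -0.129, -0.0, -0.0]
contact_force: [-0.6, 0.8, 0.2]
opening: 1.001
0.068 2357 ((0.5757116079330444, 0.011731680482625961), (0.06857895851135254, 0.0803326964378357), 16.815349578857422) 0.08362416358397477
0.098 3435 ((0.5762767195701599, 0.011507604271173477), (0.06351848691701889, 0.06311050057411194), 75.52584075927734) 0.10965986022275094
green 238 [0.5712 0.0287] r 0.0116 dist 0.0179 ang 106.4
orange 231 [0.592 0.011] r 0.0144 dist 0.0157 ang -2.0
```

View pics/w5.png

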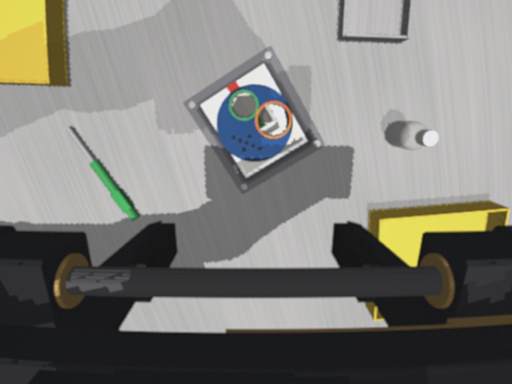

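```bash
python3 plan.py 0.5757 0.0117 0.130 16.8 0.088 4
```

```text
yaw -14.7 turn -31.5 d [ 0.0142  0.0577 -0.0838]
[{"hand": 0.088, "slide": [-0.0002, -0.0149, 0.0209], "turn": -7.88}, {"hand": 0.088, "slide": [0.0018, -0.0147, 0.0209], "turn": -7.88}, {"hand": 0.088, "slide": [0.0038, -0.0143, 0.0209], "turn": -7.88}, {"hand": 0.088, "slide": [0.0058, -0.0137, 0.0209], "turn": -7.88}]
```

```bash
python3 -m creep '[{"hand":0.088,"slide":[-0.0002,-0.0149,0.015],"turn":-7.9},{"hand":0.088,"slide":[0.0018,-0.0147,0.018],"turn":-7.9},{"hand":0.088,"slide":[0.0038,-0.0143,0.025],"turn":-7.9},{"hand":0.088,"slide":[0.0058,-0.0137,0.026],"turn":-7.8},{"hand":0.088,"slide":[0,0,0],"turn":0}]';python3 -m creep '[{"hand":0.088,"slide":[0,0,0],"turn":0}]';python3 plan.py 0.5757 0.0117 0.070 16.8 0.088 3
```

```text
clock: 11.72
tool_pos: [0.5744, 0.0131, 0.1279]
eef_rot: [0.989, 0.147, -0.003, -0.001]
contact_force: [-0.7, 0.4, 0.2]
opening: 1.001
clock: 11.85
tool_pos: [0.5762, 0.0106, 0.1306]
eef_rot: [0.99, 0.144, -0.0, 0.0]
contact_force: [0.2, -0.6, -0.3]
opening: 0.998
yaw 16.6 turn -0.2 d [-0.0005  0.0011 -0.0606]
[{"hand": 0.088, "slide": [-0.0, -0.0004, 0.0202], "turn": -0.06}, {"hand": 0.088, "slide": [-0.0, -0.0004, 0.0202], "turn": -0.06}, {"hand": 0.088, "slide": [-0.0, -0.0004, 0.0202], "turn": -0.06}]
```

```bash
python3 -m creep '[{"hand":0.088,"slide":[0,-0.001,0.02],"turn":0},{"hand":0.088,"slide":[0,0,0.03],"turn":0},{"hand":0.088,"slide":[0,0,0.01],"turn":0},{"hand":0.088,"slide":[0,0,0],"turn":0},{"hand":0.088,"slide":[0,0,0],"turn":0}]' 20;python3 -m creep '[{"hand":0.06,"slide":[0,0,0],"turn":0},{"hand":0.06,"slide":[0,0,0],"turn":0},{"hand":0.06,"slide":[0,0,0],"turn":0},{"hand":0.06,"slide":[0,0,0],"turn":0}]' 20
```

```text
clock: 12.48
tool_pos: [0.5769, 0.0114, 0.0719]
eef_rot: [0.989, 0.145, 0.001, 0.0]
contact_force: [-0.0, -0.1, 0.3]
opening: 0.999
clock: 12.98
tool_pos: [0.5767, 0.0115, 0.0713]
eef_rot: [0.989, 0.145, 0.001, 0.0]
contact_force: [1.3, 0.2, 4.4]
opening: 0.767
```

```bash
python3 -m creep '[{"hand":0.06,"slide":[0,0,-0.02],"turn":0},{"hand":0.06,"slide":[0,0,-0.045],"turn":0},{"hand":0.06,"slide":[0,0,0],"turn":0}]'; python3 plan.py 0.5639 0.1687 0.137 -5.4 0.06 5
```

```text
clock: 13.35
tool_pos: [0.5775, 0.0117, 0.1377]
eef_rot: [0.989, 0.145, 0.002, -0.0]
contact_force: [0.4, -0.2, -4.3]
opening: 0.769
yaw 16.7 turn 22.1 d [-0.0136  0.157  -0.0007]
[{"hand": 0.06, "slide": [0.0064, -0.0309, 0.0002], "turn": 4.41}, {"hand": 0.06, "slide": [0.004, -0.0313, 0.0002], "turn": 4.41}, {"hand": 0.06, "slide": [0.0016, -0.0315, 0.0002], "turn": 4.41}, {"hand": 0.06, "slide": [-0.0008, -0.0315, 0.0002], "turn": 4.41}, {"hand": 0.06, "slide": [-0.0033, -0.0313, 0.0002], "turn": 4.41}]
```

```bash
python3 -m creep '[{"hand":0.06,"slide":[0.0064,-0.031,0],"turn":4.4},{"hand":0.06,"slide":[0.004,-0.0313,0],"turn":4.4},{"hand":0.06,"slide":[0.0016,-0.0315,0],"turn":4.4},{"hand":0.06,"slide":[-0.0008,-0.0315,0],"turn":4.4},{"hand":0.06,"slide":[-0.0033,-0.0313,0],"turn":4.4}]'; python3 -m creep '[{"hand":0.06,"slide":[0,0,0],"turn":0},{"hand":0.06,"slide":[0,0,0],"turn":0}]';python3 - <<'E'
from h import *
p=snapshot("wrist");save(p["frame"],"pics/w6.png");W=cloud(p)
q=W[(np.hypot(W[...,0]-.576,W[...,1]-.293)<.13)&(W[...,2]>.027)&(W[...,2]<.042)];print(len(q),cv2.minAreaRect(q[:,:2].astype(np.float32)),np.median(q[:,2]))
p=snapshot("side");save(p["frame"],"pics/s6.png",(200,100,400,260),3.8)
E
python3 plan.py 0.5639 0.1687 0.072 -5.4 0.06 5
```

```text
clock: 13.98
tool_pos: [0.5608, 0.1687, 0.1337]
eef_rot: [0.999, -0.048, -0.002, 0.001]
contact_force: [-0.0, -0.2, -5.2]
opening: 0.773
clock: 14.22
tool_pos: [0.5614, 0.1669, 0.1343]
eef_rot: [0.999, -0.046, -0.001, 0.001]
contact_force: [0.3, 0.1, -4.1]
opening: 0.77
2502 ((0.5735998153686523, 0.26986774802207947), (0.10462947189807892, 0.1708846390247345), 84.56689453125) 0.033937792197771655
yaw -5.4 turn -0.0 d [ 0.0019  0.0024 -0.0628]
[{"hand": 0.06, "slide": [0.0003, -0.0005, 0.0126], "turn": -0.0}, {"hand": 0.06, "slide": [0.0003, -0.0005, 0.0126], "turn": -0.0}, {"hand": 0.06, "slide": [0.0003, -0.0005, 0.0126], "turn": -0.0}, {"hand": 0.06, "slide": [0.0003, -0.0005, 0.0126], "turn": -0.0}, {"hand": 0.06, "slide": [0.0003, -0.0005, 0.0126], "turn": -0.0}]
```

View pics/w6.png

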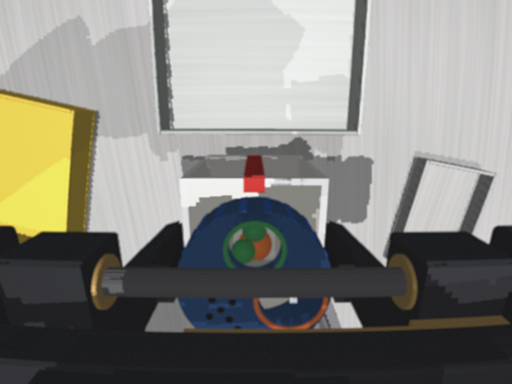

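View pics/s6.png

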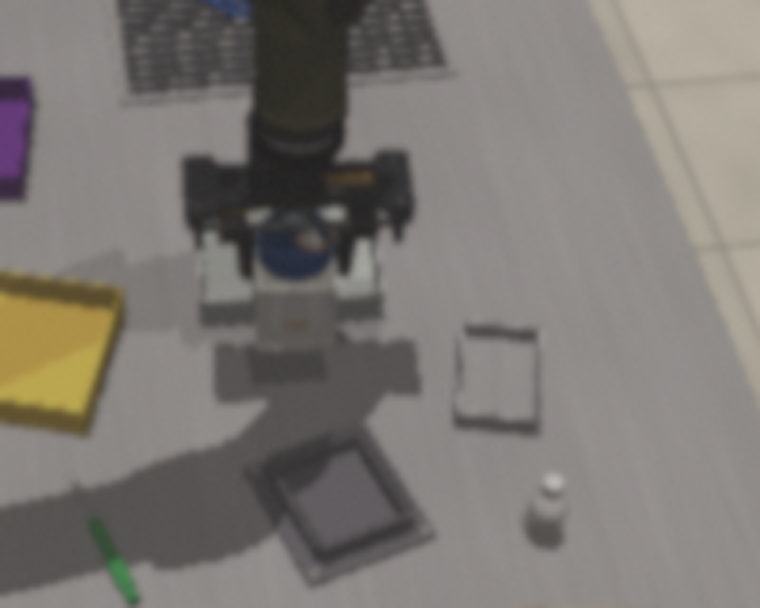

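```bash
python3 -m creep '[{"hand":0.06,"slide":[0.001,0,0.02],"turn":0},{"hand":0.06,"slide":[0.001,0,0.03],"turn":0},{"hand":0.06,"slide":[0,0,0.012],"turn":0},{"hand":0.06,"slide":[0,-0.005,0],"turn":0},{"hand":0.06,"slide":[0,0,0],"turn":0}]' 15; python3 -m creep '[{"hand":0.06,"slide":[0,-0.006,0],"turn":0},{"hand":0.06,"slide":[0,-0.006,-0.004],"turn":0},{"hand":0.06,"slide":[0,-0.006,-0.004],"turn":0},{"hand":0.06,"slide":[0,0,0],"turn":0}]'
python3 - <<'E'
from h import *
s=get_state();p=s["tool_pos"];print("s",(p[:2]-[.5687,.218])@[.0941,.9956],p)
p=snapshot("side");save(p["frame"],"pics/s7.png",(230,110,360,220),6)
p=snapshot("wrist");save(p["frame"],"pics/w7.png")
E
```

```text
clock: 14.95
tool_pos: [0.5655, 0.1744, 0.0747]
eef_rot: [0.999, -0.046, 0.001, -0.001]
contact_force: [0.3, -0.8, -3.1]
opening: 0.766
clock: 15.45
tool_pos: [0.5669, 0.191, 0.0826]
eef_rot: [0.999, -0.046, 0.001, 0.0]
contact_force: [0.1, -4.4, 1.2]
opening: 0.769
s -0.027079914972391466 [0.56685195 0.19097508 0.08261438]
```

View pics/s7.png

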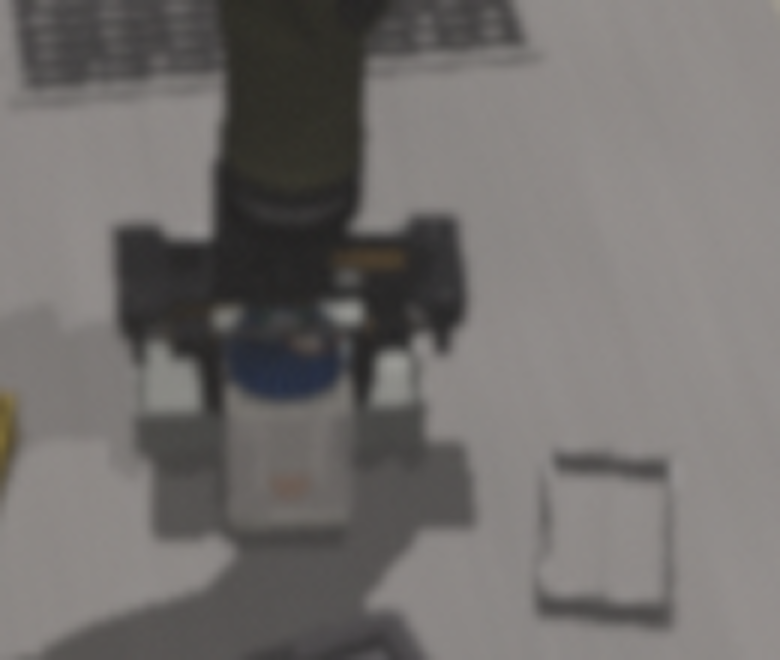

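View pics/w7.png

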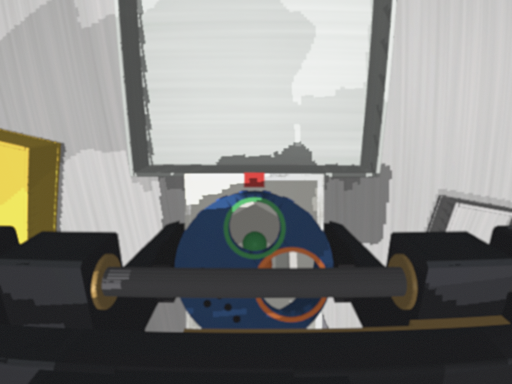

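```bash
python3 -m creep '[{"hand":0.06,"slide":[0,-0.006,-0.002],"turn":0},{"hand":0.06,"slide":[0,-0.006,-0.002],"turn":0},{"hand":0.06,"slide":[0,-0.007,-0.001],"turn":0},{"hand":0.06,"slide":[0,-0.007,-0.001],"turn":0},{"hand":0.06,"slide":[0,0,0],"turn":0}]'
python3 - <<'E'
from h import *
s=get_state();p=s["tool_pos"];print("s",(p[:2]-[.5687,.218])@[.0941,.9956],p)
p=snapshot("side");save(p["frame"],"pics/s8.png",(230,110,360,220),6)
p=snapshot("wrist");save(p["frame"],"pics/w8.png")
E
```

```text
clock: 16.18
tool_pos: [0.5692, 0.2181, 0.088]
eef_rot: [0.999, -0.046, 0.001, -0.001]
contact_force: [0.8, -2.8, 0.5]
opening: 0.77
s 0.00019059913320241065 [0.56923781 0.21814061 0.08797169]
```

View pics/s8.png

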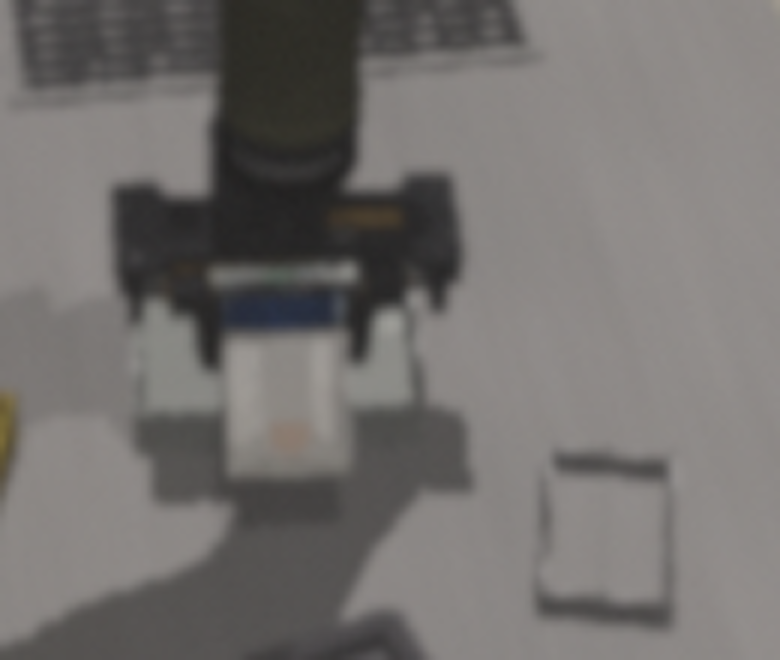

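View pics/w8.png

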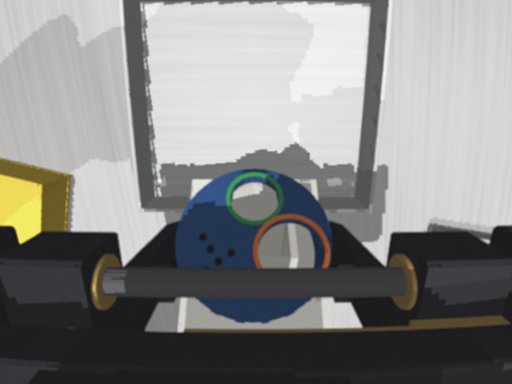

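```bash
python3 -m creep '[{"hand":0.06,"slide":[0,-0.007,0],"turn":0},{"hand":0.06,"slide":[0,-0.0075,0.001],"turn":0},{"hand":0.06,"slide":[0,-0.007,0.002],"turn":0},{"hand":0.06,"slide":[0,-0.007,0.004],"turn":0},{"hand":0.06,"slide":[0,0,0],"turn":0}]'
python3 - <<'E'
from h import *
s=get_state();p=s["tool_pos"];print("s",(p[:2]-[.5687,.218])@[.0941,.9956],p)
p=snapshot("side");save(p["frame"],"pics/s9.png",(230,110,360,220),6)
p=snapshot("wrist");save(p["frame"],"pics/w9.png")
E
```

```text
clock: 16.9
tool_pos: [0.5714, 0.2476, 0.0805]
eef_rot: [0.999, -0.046, 0.0, -0.001]
contact_force: [1.7, -0.3, -1.6]
opening: 0.768
s 0.029682810757888277 [0.57137608 0.24756106 0.08049707]
```

View pics/s9.png

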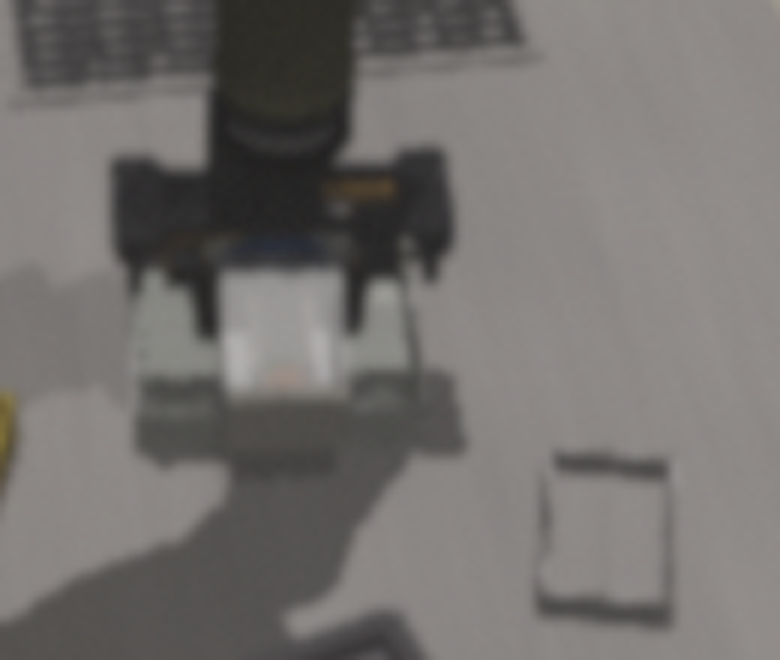

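View pics/w9.png

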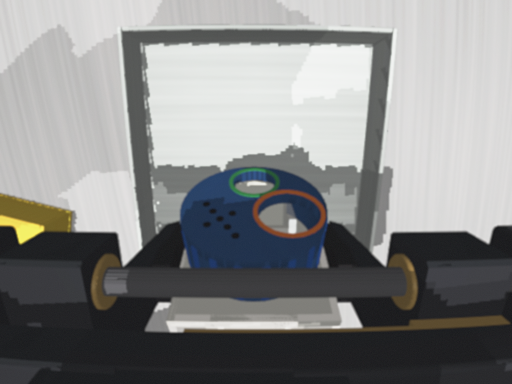

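```bash
python3 -m creep '[{"hand":0.06,"slide":[0,-0.006,0.004],"turn":0},{"hand":0.06,"slide":[0,-0.005,0.005],"turn":0},{"hand":0.06,"slide":[0,-0.004,0.005],"turn":0},{"hand":0.06,"slide":[0,-0.003,0.004],"turn":0},{"hand":0.06,"slide":[0,0,0],"turn":0}]'
python3 - <<'E'
from h import *
s=get_state();p=s["tool_pos"];print("s",(p[:2]-[.5687,.218])@[.0941,.9956],p)
p=snapshot("top");save(p["frame"],"pics/t10.png",(130,140,260,240),6)
p=snapshot("wrist");save(p["frame"],"pics/w10.png")
E
```

```text
clock: 17.62
tool_pos: [0.5728, 0.266, 0.063]
eef_rot: [0.999, -0.046, 0.0, -0.002]
contact_force: [-1.4, 3.2, 1.5]
opening: 0.773
s 0.04817234617340633 [0.57275544 0.26600194 0.06296078]
```

View pics/t10.png

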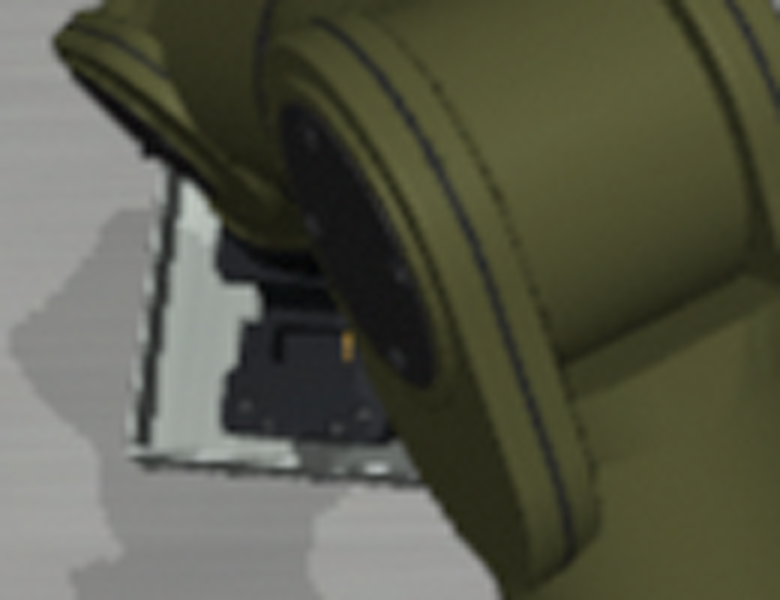

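View pics/w10.png

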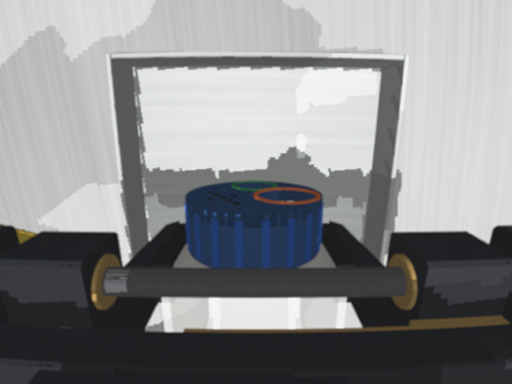

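```bash
cat > tilt.py <<'E'
from h import *
import sys
p=snapshot("wrist");W=cloud(p);t=sys.argv[1];save(p["frame"],f"pics/w{t}.png")
s=get_state();q=s["tool_pos"];n=R.from_quat(s["eef_rot"]).apply([0,-1,0])[:2];n/=np.linalg.norm(n);a=np.array([n[1],-n[0]])
print("s",((q[:2]-[.5687,.218])@[.0941,.9956]).round(4),q.round(4),"F",s["contact_force"].round(1))
# profile slices near jar mid-plane in (s,z) rel TCP
D=W-q;S=D[...,:2]@n;A=D[...,:2]@a;Z=D[...,2]
for lo,hi in((-.030,-.022),(-.004,.004),(.022,.030)):
    m=(A>lo)&(A<hi)&(S>-.02)&(S<.12)&(W[...,2]>.03)
    x=S[m];z=W[...,2][m]
    print(lo,[(int(b*1000),round(float(np.median(z[(x>=b)&(x<b+.005)])*1000),1)) for b in np.arange(-.02,.07,.005) if ((x>=b)&(x<b+.005)).sum()>2])
hsv=cv2.cvtColor(p["frame"],cv2.COLOR_RGB2HSV)
for nm,lo,hi in(("green",(45,90,40),(85,255,255)),("orange",(3,120,80),(16,255,255))):
    m=(cv2.inRange(hsv,lo,hi)>0)&(abs(A)<.08)&(abs(S-.07)<.09)
    if m.sum()>5:
        r,c=np.nonzero(m);print(nm,m.sum(),"px",c.mean().round(),r.mean().round(),"z",np.nanpercentile(W[...,2][m],[5,50,95]).round(3),"S",np.nanpercentile(S[m],[5,50,95]).round(3))
E
python3 tilt.py 11
```

```text
s 0.048 [0.5729 0.2658 0.063 ] F [-1.5  4.3  1.6]
-0.03 [(-15, 112.8), (-9, 112.8), (-4, 112.7), (0, 112.6), (5, 93.5), (10, 93.0), (15, 92.5), (20, 155.7), (25, 134.1), (30, 80.1)]
-0.004 [(-9, 112.8), (-4, 112.7), (0, 112.5), (10, 103.8), (15, 104.1), (20, 155.4), (25, 133.6), (30, 90.9), (35, 55.4)]
0.022 [(-9, 112.8), (-4, 112.5), (0, 112.4), (5, 92.5), (10, 90.2), (15, 144.7), (20, 155.9), (25, 134.0), (30, 74.9)]
green 420 px 252.0 183.0 z [0.05  0.057 0.065] S [0.031 0.033 0.037]
orange 340 px 287.0 195.0 z [0.063 0.08  0.092] S [0.032 0.033 0.034]
```

```bash
python3 -m creep '[{"hand":0.06,"slide":[0,-0.001,0.003],"turn":0},{"hand":0.06,"slide":[0,-0.001,0.003],"turn":0},{"hand":0.06,"slide":[0,0,0.002],"turn":0},{"hand":0.06,"slide":[0,0,0],"turn":0},{"hand":0.06,"slide":[0,0,0],"turn":0}]'; python3 tilt.py 12
```

```text
clock: 18.4
tool_pos: [0.5735, 0.2689, 0.0558]
eef_rot: [0.999, -0.046, 0.001, -0.003]
contact_force: [-0.9, 6.1, 5.1]
opening: 0.769
s 0.0512 [0.5735 0.2689 0.0558] F [-1.5  6.5  6.7]
-0.03 [(-9, 108.2), (-4, 107.6), (0, 106.8), (5, 80.8), (10, 90.3), (15, 84.5), (20, 148.1), (25, 126.7), (30, 78.5), (35, 80.4)]
-0.004 [(-9, 108.2), (-4, 107.5), (0, 106.7), (10, 96.5), (15, 96.4), (20, 148.1), (25, 126.0), (30, 93.0), (35, 91.9)]
0.022 [(-9, 108.1), (-4, 107.6), (0, 106.7), (5, 80.1), (10, 90.7), (15, 137.7), (20, 148.5), (25, 127.0), (30, 76.9), (35, 77.9)]
green 548 px 252.0 93.0 z [0.014 0.017 0.051] S [0.028 0.087 0.094]
orange 217 px 286.0 191.0 z [0.053 0.074 0.081] S [0.031 0.035 0.036]
```

View pics/w12.png

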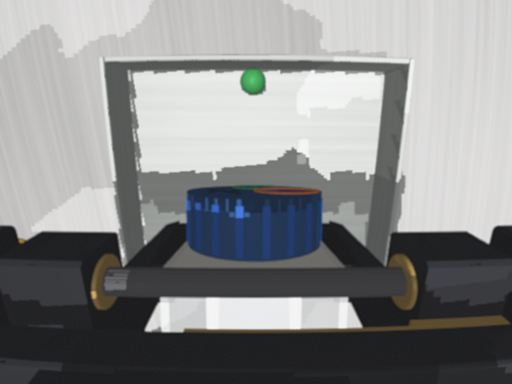

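```bash
python3 -m creep '[{"hand":0.06,"slide":[0,0,0],"turn":0},{"hand":0.06,"slide":[0,0,0],"turn":0},{"hand":0.06,"slide":[0,0,0],"turn":0},{"hand":0.06,"slide":[0,0,0],"turn":0}]'; python3 tilt.py 13|grep green
```

```text
clock: 18.95
tool_pos: [0.5735, 0.269, 0.0558]
eef_rot: [0.999, -0.046, 0.001, -0.003]
contact_force: [-1.5, 6.4, 5.8]
opening: 0.773
green 544 px 252.0 93.0 z [0.014 0.017 0.051] S [0.028 0.087 0.094]
```

View pics/w13.png

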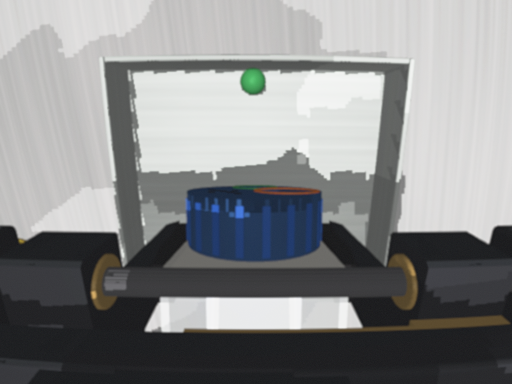

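```bash
python3 -m creep '[{"hand":0.06,"slide":[0.006,0,0],"turn":0},{"hand":0.06,"slide":[-0.012,0,0],"turn":0},{"hand":0.06,"slide":[0.012,0,0],"turn":0},{"hand":0.06,"slide":[-0.006,0,0.002],"turn":0},{"hand":0.06,"slide":[0,0,0],"turn":0}]'; python3 tilt.py 14
```

```text
clock: 19.62
tool_pos: [0.5759, 0.2663, 0.0538]
eef_rot: [0.999, -0.046, 0.003, -0.001]
contact_force: [3.3, 3.1, 4.2]
opening: 0.772
s 0.0488 [0.5759 0.2663 0.0538] F [4.  2.9 4.8]
-0.03 [(-9, 107.0), (-4, 106.4), (0, 105.3), (5, 105.2), (10, 85.5), (15, 95.4), (20, 146.2), (25, 124.7), (30, 77.8), (35, 77.6)]
-0.004 [(-9, 107.2), (-4, 106.7), (0, 105.3), (5, 105.7), (10, 94.6), (15, 97.5), (20, 146.1), (25, 124.2), (30, 90.2), (35, 88.8)]
0.022 [(-9, 107.1), (-4, 106.7), (0, 105.5), (5, 75.9), (10, 85.8), (15, 101.7), (20, 146.7), (25, 125.0), (30, 75.0), (35, 75.4)]
green 540 px 247.0 84.0 z [0.013 0.017 0.051] S [0.032 0.089 0.096]
orange 146 px 285.0 189.0 z [0.05  0.073 0.077] S [0.03  0.036 0.037]
```

View pics/w14.png

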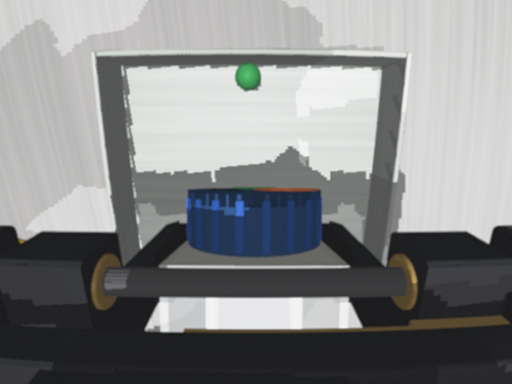

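Run:
```python
from h import *
p=snapshot("side");save(p["frame"],"pics/s15.png",(220,120,350,220),6)
```

```text
(no output)
```

View pics/s15.png

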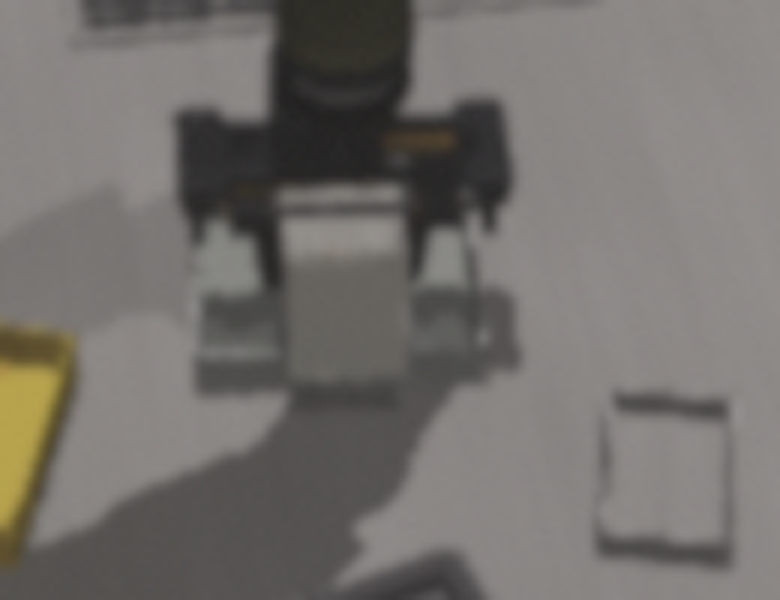

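```bash
python3 -m creep '[{"hand":0.06,"slide":[0,0,-0.012],"turn":0},{"hand":0.06,"slide":[0,0.025,0],"turn":0},{"hand":0.06,"slide":[0,0.02,0],"turn":0},{"hand":0.06,"slide":[0,0,0],"turn":0},{"hand":0.06,"slide":[0,0,0],"turn":0}]' 25; python3 tilt.py 16
```

```text
clock: 20.35
tool_pos: [0.569, 0.2213, 0.0646]
eef_rot: [0.999, -0.046, -0.0, -0.001]
contact_force: [-0.1, -0.1, -4.0]
opening: 0.766
s 0.0039 [0.569  0.2219 0.0647] F [ 0.2 -0.1 -3.2]
-0.03 [(-9, 118.1), (-4, 117.3), (0, 116.1), (5, 88.3), (10, 97.2), (15, 95.5), (20, 156.9), (25, 135.2), (30, 88.3), (35, 88.3)]
-0.004 [(-9, 117.8), (-4, 117.1), (0, 116.1), (10, 106.6), (15, 105.0), (20, 156.7), (25, 134.3), (30, 100.6), (35, 99.4)]
0.022 [(-9, 117.8), (-4, 117.1), (0, 116.0), (5, 87.7), (10, 98.6), (15, 113.7), (20, 157.1), (25, 135.3), (30, 85.9), (35, 85.9)]
green 326 px 251.0 28.0 z [0.012 0.016 0.066] S [0.031 0.13  0.133]
orange 147 px 285.0 189.0 z [0.06  0.082 0.088] S [0.03  0.035 0.037]
```

View pics/w16.png

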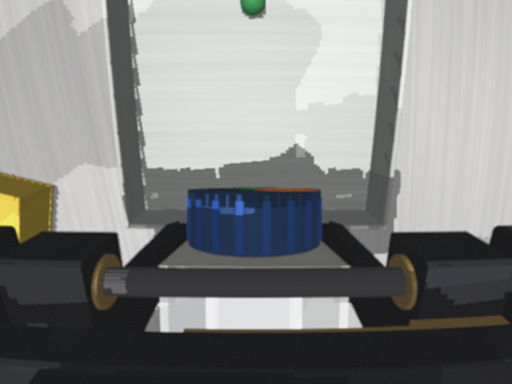

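```bash
python3 -m creep '[{"hand":0.06,"slide":[0,-0.03,-0.005],"turn":0},{"hand":0.06,"slide":[0.015,0,0],"turn":0},{"hand":0.06,"slide":[-0.03,0,0],"turn":0},{"hand":0.06,"slide":[0.015,0.015,0],"turn":0},{"hand":0.06,"slide":[0,-0.03,0],"turn":0}]' 30; python3 -m creep '[{"hand":0.06,"slide":[0,0.02,-0.015],"turn":0},{"hand":0.06,"slide":[0,-0.02,0.015],"turn":0},{"hand":0.06,"slide":[0,0.02,-0.015],"turn":0},{"hand":0.06,"slide":[0,-0.02,0.015],"turn":0},{"hand":0.06,"slide":[0,0,0],"turn":0}]' ;python3 tilt.py 17
```

```text
clock: 21.02
tool_pos: [0.5753, 0.26, 0.0693]
eef_rot: [0.999, -0.049, 0.0, 0.003]
contact_force: [0.2, -0.1, -3.4]
opening: 0.77
clock: 21.65
tool_pos: [0.5724, 0.2674, 0.0691]
eef_rot: [0.999, -0.045, -0.001, -0.001]
contact_force: [-0.9, 0.8, -4.1]
opening: 0.769
s 0.0484 [0.5726 0.2663 0.0693] F [ 0.2  0.2 -3.3]
-0.03 [(-9, 122.7), (-4, 122.1), (0, 120.9), (5, 120.3), (10, 99.9), (15, 109.0), (20, 161.5), (25, 142.0), (30, 93.4), (35, 93.4)]
-0.004 [(-9, 122.1), (-4, 121.9), (0, 120.9), (5, 120.3), (10, 107.2), (15, 111.8), (20, 161.3), (25, 141.8), (30, 105.5), (35, 104.2), (40, 103.7)]
0.022 [(-9, 121.9), (-4, 121.9), (0, 120.7), (5, 120.2), (10, 98.5), (15, 113.1), (20, 162.0), (25, 142.2), (30, 90.2), (35, 90.5)]
green 857 px 269.0 85.0 z [0.014 0.017 0.02 ] S [0.083 0.09  0.096]
orange 144 px 285.0 189.0 z [0.065 0.086 0.093] S [0.032 0.037 0.038]
```

View pics/w17.png

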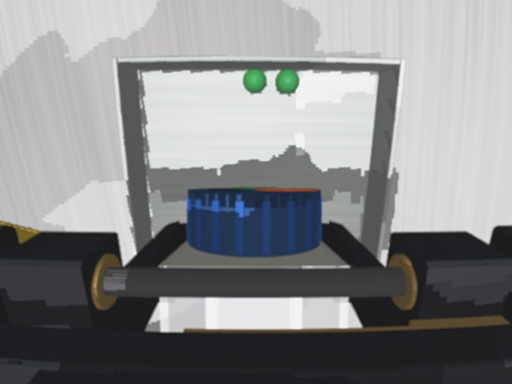

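```bash
python3 -m creep '[{"hand":0.06,"slide":[0,-0.008,-0.008],"turn":0},{"hand":0.06,"slide":[0,-0.013,0],"turn":0},{"hand":0.06,"slide":[0,-0.012,0.005],"turn":0},{"hand":0.06,"slide":[0,-0.001,0.014],"turn":0},{"hand":0.06,"slide":[0,0,0],"turn":0}]' 20; python3 -m creep '[{"hand":0.06,"slide":[0,0,0.007],"turn":0},{"hand":0.06,"slide":[0,0,0.005],"turn":0},{"hand":0.06,"slide":[0,0,0],"turn":0}]' 15;python3 tilt.py 18
```

```text
clock: 22.32
tool_pos: [0.5751, 0.2981, 0.0566]
eef_rot: [0.999, -0.046, -0.002, 0.002]
contact_force: [-0.2, -1.5, -3.1]
opening: 0.769
clock: 22.7
tool_pos: [0.5763, 0.2989, 0.0463]
eef_rot: [0.999, -0.046, -0.0, 0.0]
contact_force: [-0.1, 0.6, -2.1]
opening: 0.771
s 0.0814 [0.5764 0.299  0.0466] F [ 0.6  0.1 -3.9]
-0.03 [(-9, 99.8), (-4, 99.0), (0, 97.9), (5, 97.8), (10, 78.3), (15, 78.2), (20, 138.8), (25, 117.3), (30, 70.3), (35, 70.3), (65, 34.4)]
-0.004 [(-9, 99.5), (-4, 98.9), (0, 97.8), (5, 97.9), (10, 86.7), (15, 87.6), (20, 138.4), (25, 116.8), (30, 82.5), (35, 81.0), (65, 34.5)]
0.022 [(-9, 99.3), (-4, 98.8), (0, 97.7), (5, 69.0), (10, 78.3), (15, 94.0), (20, 139.2), (25, 117.4), (30, 67.2), (35, 67.4), (65, 34.3)]
green 971 px 269.0 134.0 z [0.014 0.017 0.019] S [0.051 0.058 0.063]
orange 151 px 285.0 189.0 z [0.042 0.063 0.07 ] S [0.03  0.036 0.037]
```

View pics/w18.png

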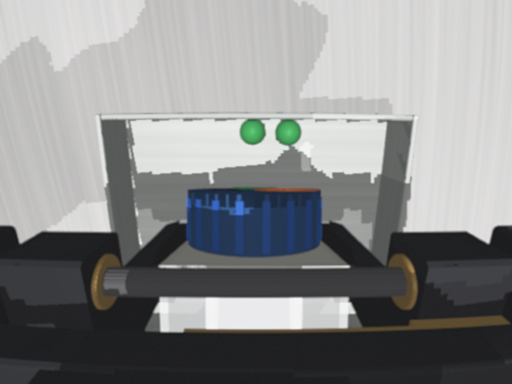

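```bash
python3 -m creep '[{"hand":0.06,"slide":[0,0.010,0],"turn":0},{"hand":0.06,"slide":[0,0.005,-0.004],"turn":0},{"hand":0.06,"slide":[0,0.005,-0.007],"turn":0},{"hand":0.06,"slide":[0,0.005,-0.007],"turn":0},{"hand":0.06,"slide":[0,0,0],"turn":0}]' 12; python3 tilt.py 19
```

```text
clock: 23.38
tool_pos: [0.5747, 0.2734, 0.0655]
eef_rot: [0.999, -0.047, 0.001, 0.0]
contact_force: [0.1, 0.2, -2.6]
opening: 0.768
s 0.0563 [0.5744 0.274  0.0651] F [ 0.2  0.2 -4. ]
-0.03 [(-9, 118.9), (-4, 118.1), (0, 117.1), (5, 88.5), (10, 97.7), (15, 96.8), (20, 157.6), (25, 136.2), (30, 88.5), (35, 88.9)]
-0.004 [(-9, 118.8), (-4, 118.1), (0, 116.9), (10, 106.7), (15, 106.1), (20, 157.6), (25, 135.4), (30, 101.4), (35, 100.1)]
0.022 [(-9, 118.7), (-4, 118.1), (0, 117.0), (5, 87.7), (10, 98.5), (15, 113.7), (20, 158.1), (25, 136.4), (30, 87.2), (35, 87.2)]
green 874 px 267.0 93.0 z [0.014 0.017 0.02 ] S [0.076 0.082 0.088]
orange 148 px 285.0 189.0 z [0.061 0.086 0.089] S [0.03  0.036 0.037]
```

View pics/w19.png

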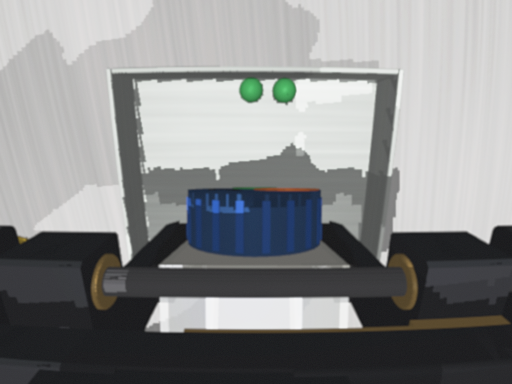

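```bash
python3 -m creep '[{"hand":0.06,"slide":[0,-0.012,0],"turn":0},{"hand":0.06,"slide":[0,-0.013,0],"turn":0},{"hand":0.06,"slide":[0,-0.001,0.01],"turn":0},{"hand":0.06,"slide":[0,0,0.01],"turn":0},{"hand":0.06,"slide":[0,0,0.003],"turn":0}]' 12; python3 -m creep '[{"hand":0.06,"slide":[0,0,0.003],"turn":0},{"hand":0.06,"slide":[0,0,0.003],"turn":0},{"hand":0.06,"slide":[0,0,0.002],"turn":0},{"hand":0.06,"slide":[0,0,0],"turn":0}]' 8; python3 tilt.py 20
```

```text
clock: 24.05
tool_pos: [0.5758, 0.299, 0.0401]
eef_rot: [0.999, -0.046, -0.001, 0.001]
contact_force: [0.1, -0.5, -3.2]
opening: 0.77
clock: 24.55
tool_pos: [0.5765, 0.3002, 0.0337]
eef_rot: [0.999, -0.046, -0.0, 0.0]
contact_force: [0.0, 0.4, -4.0]
opening: 0.771
s 0.0826 [0.5766 0.3002 0.0338] F [-0.5 -0.2 -3.2]
-0.03 [(-9, 87.2), (-4, 86.4), (0, 85.3), (5, 85.3), (10, 65.0), (15, 75.7), (20, 126.2), (25, 104.7), (30, 57.7), (35, 57.5), (60, 34.0), (65, 34.4)]
-0.004 [(-9, 86.9), (-4, 86.4), (0, 85.2), (5, 85.5), (10, 73.4), (15, 77.7), (20, 125.9), (25, 104.4), (30, 69.7), (35, 68.5), (60, 34.0), (65, 34.3)]
0.022 [(-9, 87.0), (-4, 86.3), (0, 85.2), (5, 56.7), (10, 65.1), (15, 80.9), (20, 126.4), (25, 104.9), (30, 54.9), (35, 54.8), (60, 34.3), (65, 34.4)]
green 1118 px 270.0 137.0 z [0.014 0.017 0.019] S [0.05  0.057 0.062]
orange 151 px 286.0 189.0 z [0.029 0.054 0.057] S [0.031 0.037 0.037]
```

View pics/w20.png

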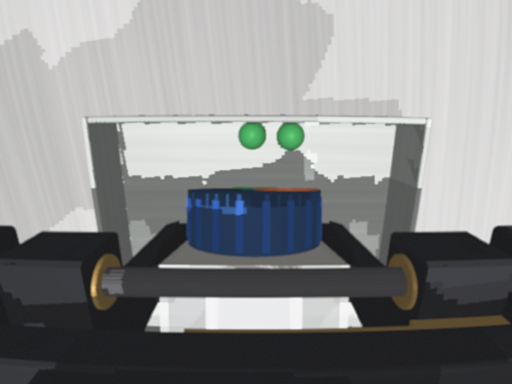

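```bash
python3 -m creep '[{"hand":0.06,"slide":[0,0.009,0],"turn":0},{"hand":0.06,"slide":[0,0.004,-0.003],"turn":0},{"hand":0.06,"slide":[0,0.003,-0.006],"turn":0},{"hand":0.06,"slide":[0,0,0],"turn":0}]' 10; python3 tilt.py 21
```

```text
clock: 25.1
tool_pos: [0.5756, 0.2911, 0.0451]
eef_rot: [0.999, -0.045, 0.002, -0.006]
contact_force: [-0.7, 8.9, 2.4]
opening: 0.77
s 0.0735 [0.5756 0.2911 0.045 ] F [-1.2  8.   1.3]
-0.03 [(-9, 97.1), (-4, 96.9), (0, 96.4), (5, 97.4), (10, 82.4), (15, 76.1), (20, 137.3), (25, 115.7), (30, 74.6), (35, 66.6)]
-0.004 [(-9, 97.0), (-4, 96.8), (0, 96.5), (10, 87.7), (15, 87.5), (20, 137.3), (25, 115.2), (30, 85.8), (35, 82.7)]
0.022 [(-9, 97.0), (-4, 96.8), (0, 96.5), (10, 81.5), (15, 127.5), (20, 137.5), (25, 115.9), (30, 70.7), (35, 64.2)]
green 1064 px 268.0 124.0 z [0.014 0.017 0.036] S [0.036 0.065 0.071]
orange 304 px 287.0 185.0 z [0.045 0.064 0.074] S [0.036 0.038 0.039]
```

View pics/w21.png

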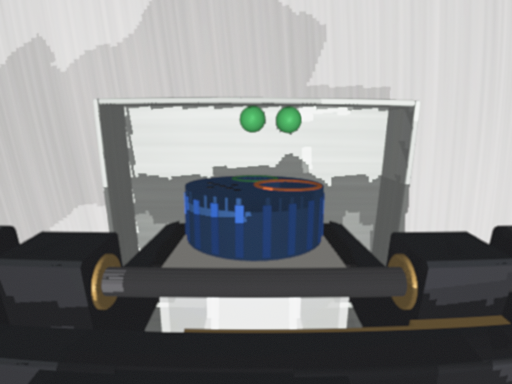

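```bash
python3 -m creep '[{"hand":0.06,"slide":[0,0.004,-0.003],"turn":0},{"hand":0.06,"slide":[0,0.004,-0.006],"turn":0},{"hand":0.06,"slide":[0,0.004,-0.007],"turn":0},{"hand":0.06,"slide":[0,0,0],"turn":0}]' 10; python3 tilt.py 22
```

```text
clock: 25.65
tool_pos: [0.5744, 0.2782, 0.0611]
eef_rot: [0.999, -0.045, 0.002, -0.005]
contact_force: [-0.8, 7.1, 4.3]
opening: 0.769
s 0.0604 [0.5744 0.2781 0.061 ] F [-2.2  7.4  3.7]
-0.03 [(-15, 110.7), (-9, 111.3), (-4, 112.1), (0, 112.9), (5, 113.7), (10, 97.7), (15, 96.7), (20, 153.5), (25, 131.7), (30, 98.1), (35, 92.8), (40, 73.3)]
-0.004 [(-15, 110.5), (-9, 111.3), (-4, 112.0), (0, 113.0), (5, 113.7), (10, 106.6), (15, 107.8), (20, 153.3), (25, 130.9), (30, 109.6), (35, 98.9), (40, 72.9), (45, 51.3)]
0.022 [(-9, 111.3), (-4, 112.1), (0, 112.9), (5, 113.5), (10, 96.2), (15, 143.6), (20, 153.7), (25, 131.8), (30, 93.6), (35, 87.6), (40, 73.1)]
green 1118 px 265.0 114.0 z [0.014 0.017 0.071] S [0.042 0.076 0.084]
orange 578 px 289.0 185.0 z [0.07  0.086 0.099] S [0.035 0.039 0.043]
```

View pics/w22.png

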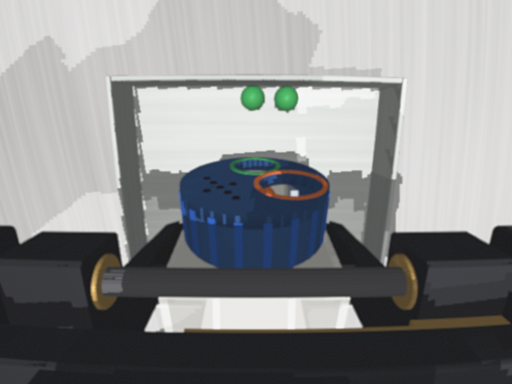

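```bash
python3 -m creep '[{"hand":0.06,"slide":[0,0.004,-0.005],"turn":0},{"hand":0.06,"slide":[0,0.005,-0.005],"turn":0},{"hand":0.06,"slide":[0,0.005,-0.005],"turn":0},{"hand":0.06,"slide":[0,0.005,-0.004],"turn":0},{"hand":0.06,"slide":[0,0,0],"turn":0}]' 10; python3 tilt.py 23
```

```text
clock: 26.32
tool_pos: [0.5723, 0.2563, 0.0793]
eef_rot: [0.999, -0.046, 0.001, -0.003]
contact_force: [-0.7, 3.7, 3.3]
opening: 0.768
s 0.0385 [0.5723 0.2563 0.0793] F [-2.3  4.3  4.5]
-0.03 [(-15, 127.5), (-9, 129.9), (-4, 130.4), (0, 126.8), (5, 113.5), (10, 119.8), (15, 124.2), (20, 172.1), (25, 150.1), (30, 123.4), (35, 115.5), (40, 107.0), (45, 99.4), (50, 93.5)]
-0.004 [(-15, 128.1), (-9, 130.0), (-4, 130.4), (0, 126.4), (15, 161.5), (20, 171.3), (25, 135.2), (30, 123.7), (35, 113.9), (40, 106.4), (45, 85.5), (50, 86.9), (55, 84.8)]
0.022 [(-15, 128.2), (-9, 129.8), (-4, 130.1), (0, 126.5), (5, 113.2), (10, 114.7), (15, 161.0), (20, 171.5), (25, 148.8), (30, 119.2), (35, 111.6), (40, 106.5), (45, 99.1), (50, 93.5)]
green 1327 px 262.0 105.0 z [0.014 0.018 0.106] S [0.043 0.095 0.106]
orange 1351 px 289.0 203.0 z [0.101 0.11  0.129] S [0.029 0.034 0.044]
```

View pics/w23.png

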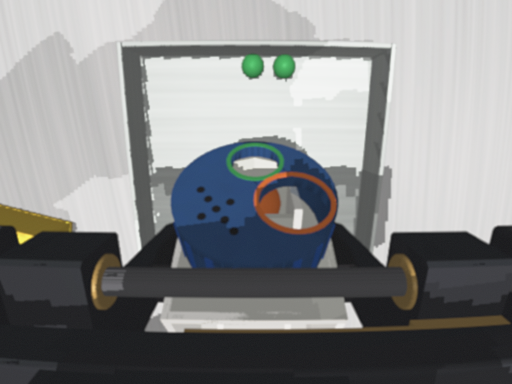

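```bash
python3 -m creep '[{"hand":0.06,"slide":[0,0.006,-0.004],"turn":0},{"hand":0.06,"slide":[0,0.006,-0.003],"turn":0},{"hand":0.06,"slide":[0,0.006,-0.003],"turn":0},{"hand":0.06,"slide":[0,0.006,-0.002],"turn":0},{"hand":0.06,"slide":[0,0,0],"turn":0}]' 10; python3 tilt.py 24
```

```text
clock: 27.0
tool_pos: [0.5699, 0.2274, 0.0898]
eef_rot: [0.999, -0.047, -0.0, 0.001]
contact_force: [-1.6, 0.1, 0.9]
opening: 0.776
s 0.0096 [0.57   0.2276 0.0898] F [-0.7 -0.3  1.4]
-0.03 [(-15, 133.2), (-9, 130.6), (-4, 129.4), (5, 148.7), (10, 148.7), (15, 143.0), (20, 181.3), (25, 159.7), (30, 133.9), (35, 130.5), (40, 127.1), (45, 94.3)]
-0.004 [(-15, 74.3), (-9, 76.3), (0, 153.5), (5, 151.3), (10, 149.2), (15, 143.3), (20, 181.9), (25, 160.4), (30, 133.6), (35, 120.8), (40, 113.4), (45, 116.1), (50, 119.6), (55, 118.4)]
0.022 [(-15, 132.9), (-9, 130.2), (-4, 128.4), (5, 119.5), (10, 116.7), (15, 126.4), (20, 181.7), (25, 160.4), (30, 133.7), (35, 130.4), (40, 126.5), (45, 93.1)]
green 1763 px 260.0 111.0 z [0.014 0.12  0.133] S [0.035 0.053 0.134]
orange 1916 px 279.0 220.0 z [0.119 0.128 0.142] S [0.02  0.033 0.038]
```

View pics/w24.png

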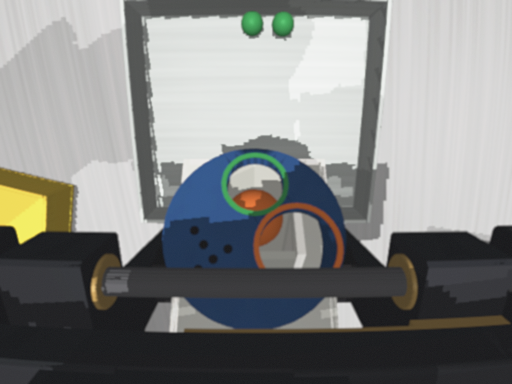

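```bash
python3 -m creep '[{"hand":0.06,"slide":[0,0.007,-0.001],"turn":0},{"hand":0.06,"slide":[0,0.007,0],"turn":0},{"hand":0.06,"slide":[0,0.007,0.001],"turn":0},{"hand":0.06,"slide":[0,0,0],"turn":0}]' 10; python3 tilt.py 25
```

```text
clock: 27.55
tool_pos: [0.568, 0.2063, 0.0894]
eef_rot: [0.999, -0.047, -0.0, 0.001]
contact_force: [0.7, -1.1, -3.1]
opening: 0.77
s -0.0113 [0.5679 0.2067 0.0893] F [ 0.5  0.6 -2.8]
-0.03 [(-4, 147.2), (0, 146.1), (5, 145.0), (15, 141.4), (20, 181.0), (25, 159.1), (30, 136.4), (35, 109.3), (40, 107.8), (45, 107.0)]
-0.004 [(-15, 122.9), (-9, 122.5), (-4, 147.1), (0, 146.2), (5, 145.2), (15, 142.3), (20, 180.6), (25, 133.4), (30, 123.1), (35, 129.0), (40, 133.7), (45, 107.7)]
0.022 [(-15, 122.3), (-9, 129.4), (-4, 141.2), (0, 144.6), (5, 118.8), (15, 170.6), (20, 181.3), (25, 159.2), (30, 111.1), (35, 109.0), (40, 107.5), (45, 106.8)]
green 1230 px 255.0 217.0 z [0.134 0.138 0.142] S [0.021 0.032 0.043]
orange 2477 px 270.0 252.0 z [0.125 0.133 0.147] S [0.    0.023 0.029]
```

View pics/w25.png

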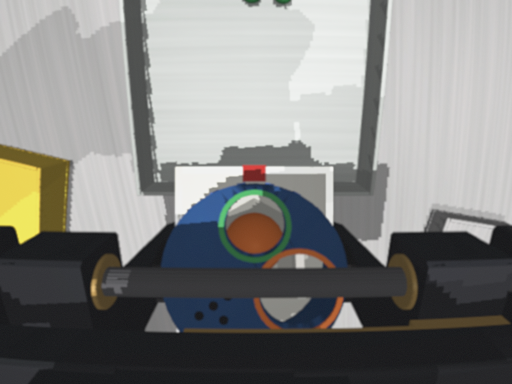

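```bash
python3 -m creep '[{"hand":0.06,"slide":[0,0,-0.025],"turn":0},{"hand":0.06,"slide":[0,0.03,0],"turn":0},{"hand":0.06,"slide":[0,0.03,0],"turn":0},{"hand":0.06,"slide":[0,0,0.02],"turn":0},{"hand":0.06,"slide":[0,0,0],"turn":0}]' 18; python3 tilt.py 26
python3 - <<'E'
from h import *
p=snapshot("side");save(p["frame"],"pics/s26.png",(220,120,350,240),5)
E
```

```text
clock: 28.22
tool_pos: [0.5611, 0.1475, 0.0934]
eef_rot: [0.999, -0.047, -0.002, 0.001]
contact_force: [-0.3, 1.0, -3.7]
opening: 0.768
s -0.0698 [0.5618 0.1485 0.0941] F [ 0.1  0.5 -3.5]
-0.03 [(-4, 151.1), (0, 150.0), (5, 149.1), (15, 145.4), (20, 185.0), (25, 162.3), (30, 140.3), (35, 113.2), (40, 111.7), (45, 111.4)]
-0.004 [(-20, 55.9), (-15, 125.9), (-9, 68.8), (-4, 150.9), (0, 150.0), (5, 148.8), (10, 97.8), (15, 145.7), (20, 185.3), (25, 164.1), (30, 127.5), (35, 133.0), (40, 137.7), (45, 111.5)]
0.022 [(-15, 126.5), (-9, 134.0), (-4, 146.3), (0, 147.8), (5, 125.3), (15, 174.7), (20, 184.7), (25, 162.3), (30, 114.6), (35, 112.7), (40, 111.4), (45, 111.5)]
green 1184 px 254.0 226.0 z [0.139 0.142 0.146] S [0.02  0.031 0.042]
orange 843 px 300.0 290.0 z [0.144 0.149 0.152] S [-0.002  0.007  0.023]
```

View pics/s26.png

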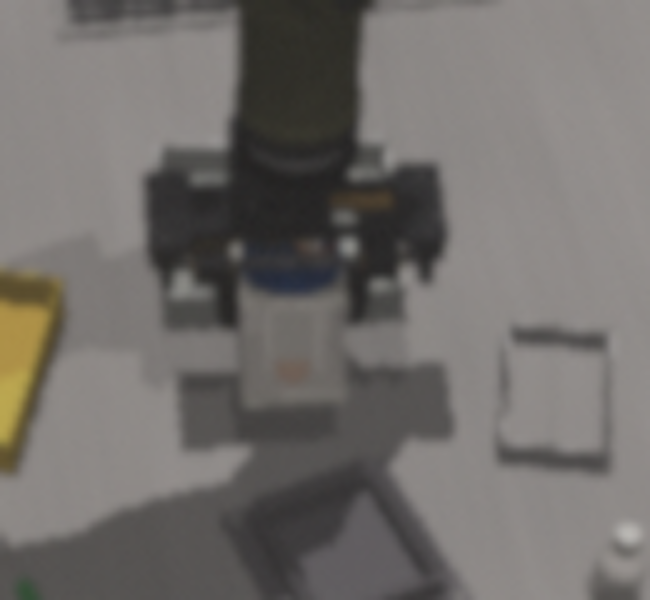

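```bash
python3 -m creep '[{"hand":0.06,"slide":[0,-0.008,0.015],"turn":0},{"hand":0.06,"slide":[0,0,0.015],"turn":0},{"hand":0.06,"slide":[0,0,0.006],"turn":0},{"hand":0.06,"slide":[0,0,0.004],"turn":0},{"hand":0.06,"slide":[0,0,0.003],"turn":0}]' 8; python3 -m creep '[{"hand":0.06,"slide":[0,0,0],"turn":0}]'; python3 tilt.py 27
```

```text
clock: 28.95
tool_pos: [0.5618, 0.1531, 0.0521]
eef_rot: [0.999, -0.047, -0.001, 0.003]
contact_force: [-4.3, -7.0, 9.1]
opening: 0.775
clock: 29.08
tool_pos: [0.5621, 0.1535, 0.0519]
eef_rot: [0.999, -0.047, -0.001, 0.003]
contact_force: [-1.8, -2.3, 0.9]
opening: 0.77
s -0.0641 [0.5625 0.1542 0.0519] F [-2.2 -3.3  2.2]
-0.03 [(-4, 109.8), (0, 109.1), (5, 108.5), (15, 106.1), (20, 143.3), (25, 121.3), (30, 77.9), (35, 76.9), (40, 76.5), (60, 34.3), (65, 34.6)]
-0.004 [(-20, 32.5), (-15, 85.3), (-9, 93.9), (-4, 104.4), (0, 109.2), (5, 108.6), (10, 65.2), (15, 133.7), (20, 144.7), (25, 123.1), (30, 90.6), (35, 91.3), (40, 77.0), (60, 33.9), (65, 34.3)]
0.022 [(-20, 87.7), (-15, 91.0), (-9, 96.5), (-4, 103.2), (0, 109.1), (5, 108.5), (10, 80.5), (15, 132.9), (20, 143.5), (25, 122.0), (30, 77.7), (35, 76.7), (40, 76.1), (60, 34.3), (65, 34.2)]
green 719 px 254.0 239.0 z [0.104 0.105 0.107] S [0.02  0.029 0.035]
orange 439 px 293.0 304.0 z [0.029 0.109 0.111] S [-0.02   0.003  0.009]
```

View pics/w27.png

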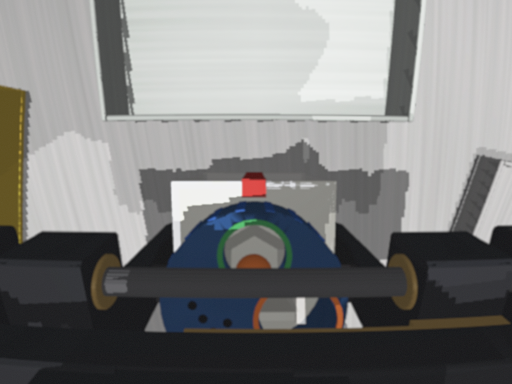

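Nearly upright on the bench; release and re-measure.

```bash
python3 -m creep '[{"hand":0.07,"slide":[0,0,0],"turn":0},{"hand":0.088,"slide":[0,0,0],"turn":0},{"hand":0.088,"slide":[0,0,0],"turn":0},{"hand":0.088,"slide":[0,0,-0.03],"turn":0},{"hand":0.088,"slide":[0,0.01,-0.06],"turn":0}]'; python3 -m creep '[{"hand":0.088,"slide":[0,0.05,-0.03],"turn":0},{"hand":0.088,"slide":[0,0.02,-0.02],"turn":0},{"hand":0.088,"slide":[0,0,0],"turn":0},{"hand":0.088,"slide":[0,0,0],"turn":0}]';python3 look.py 28 0.563 0.158 0.0
```

```text
clock: 29.75
tool_pos: [0.561, 0.1477, 0.1409]
eef_rot: [0.999, -0.045, -0.002, 0.0]
contact_force: [1.7, -0.1, 0.7]
opening: 1.002
clock: 30.25
tool_pos: [0.5556, 0.0788, 0.1911]
eef_rot: [0.999, -0.046, -0.0, -0.001]
contact_force: [-0.1, 0.1, -0.3]
opening: 0.997
0.068 2671 ((0.5604265928268433, 0.14408738911151886), (0.08062990754842758, 0.06813827157020569), 84.59428405761719) 0.07759036912407159
0.098 4057 ((0.5605894327163696, 0.14397019147872925), (0.06315715610980988, 0.06385363638401031), 86.57225799560547) 0.1036318722171314
green 275 [0.5623 0.1614] r 0.0116 dist 0.0175 ang 84.4
orange 294 [0.5748 0.1371] r 0.0144 dist 0.0157 ang -25.7
```

View pics/w28.png

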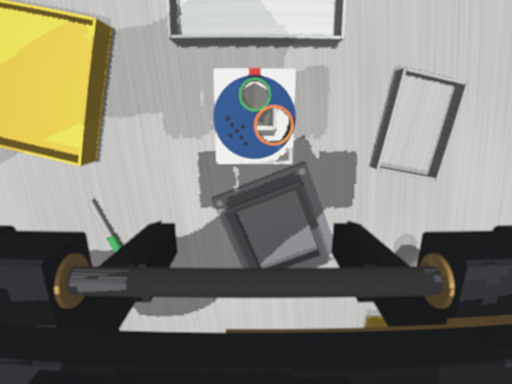

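```bash
python3 -m creep '[{"hand":0.088,"slide":[0,-0.033,0.01],"turn":0},{"hand":0.088,"slide":[0,-0.033,0.037],"turn":0},{"hand":0.088,"slide":[0,0,0.04],"turn":0},{"hand":0.088,"slide":[0,0,0],"turn":0},{"hand":0.088,"slide":[0,0,0],"turn":0}]';python3 plan.py 0.5605 0.144 0.064 -5.4 0.088
```

```text
clock: 30.92
tool_pos: [0.5621, 0.1435, 0.1051]
eef_rot: [0.999, -0.046, 0.0, -0.0]
contact_force: [-0.3, -0.3, 0.3]
opening: 0.998
yaw -5.3 turn 0.1 d [-0.0016  0.0005 -0.0411]
[{"hand": 0.088, "slide": [-0.0017, -0.0004, 0.0411], "turn": 0.12}]
```

```bash
python3 -m creep '[{"hand":0.088,"slide":[-0.0015,0,0.02],"turn":0},{"hand":0.088,"slide":[0,0,0.02],"turn":0},{"hand":0.088,"slide":[0,0,0],"turn":0},{"hand":0.06,"slide":[0,0,0],"turn":0},{"hand":0.06,"slide":[0,0,0],"turn":0}]' 25;python3 -m creep '[{"hand":0.06,"slide":[0,0,0],"turn":0},{"hand":0.06,"slide":[0,0,0],"turn":0}]'; python3 plan.py 0.5605 0.144 0.064 -5.4 0.088
```

```text
clock: 31.55
tool_pos: [0.5613, 0.1432, 0.066]
eef_rot: [0.999, -0.047, 0.001, -0.0]
contact_force: [-0.0, -0.7, 0.2]
opening: 0.795
clock: 31.8
tool_pos: [0.5614, 0.1432, 0.0658]
eef_rot: [0.999, -0.046, 0.001, -0.0]
contact_force: [0.5, -0.6, 6.3]
opening: 0.77
yaw -5.3 turn 0.1 d [-0.0009  0.0008 -0.0018]
[{"hand": 0.088, "slide": [-0.0009, -0.0007, 0.0018], "turn": 0.07}]
```

```bash
python3 -m creep '[{"hand":0.06,"slide":[0,0,-0.025],"turn":0},{"hand":0.06,"slide":[0,0,-0.05],"turn":0},{"hand":0.06,"slide":[0,0,0],"turn":0}]'; python3 plan.py 0.5762 0.008 0.141 16.7 0.06 5 f
```

```text
clock: 32.17
tool_pos: [0.5624, 0.1439, 0.1427]
eef_rot: [0.999, -0.047, 0.003, -0.001]
contact_force: [0.2, 0.7, -3.1]
opening: 0.767
yaw -5.3 turn -22.0 d [ 0.0138 -0.1359 -0.0017]
[{"hand": 0.06, "slide": [0.0053, 0.0268, 0.0003], "turn": -4.41}, {"hand": 0.06, "slide": [0.0032, 0.0271, 0.0003], "turn": -4.41}, {"hand": 0.06, "slide": [0.0011, 0.0273, 0.0003], "turn": -4.41}, {"hand": 0.06, "slide": [-0.001, 0.0273, 0.0003], "turn": -4.41}, {"hand": 0.06, "slide": [-0.0031, 0.0272, 0.0003], "turn": -4.41}]
```

```bash
python3 -m creep '[{"hand":0.06,"slide":[0.0053,0.0268,0],"turn":-4.4},{"hand":0.06,"slide":[0.0032,0.027,0],"turn":-4.4},{"hand":0.06,"slide":[0.001,0.0273,0],"turn":-4.4},{"hand":0.06,"slide":[-0.001,0.0273,0],"turn":-4.4},{"hand":0.06,"slide":[-0.003,0.027,0],"turn":-4.4}]'; python3 -m creep '[{"hand":0.06,"slide":[0,0,0],"turn":0},{"hand":0.06,"slide":[0,0,0],"turn":0},{"hand":0.06,"slide":[0,0,0],"turn":0}]'; python3 plan.py 0.5762 0.008 0.073 16.7 0.06 1 f
```

```text
clock: 32.8
tool_pos: [0.5729, 0.0062, 0.138]
eef_rot: [0.989, 0.146, -0.002, 0.0]
contact_force: [0.3, -0.3, -4.2]
opening: 0.766
clock: 33.17
tool_pos: [0.5738, 0.009, 0.1394]
eef_rot: [0.989, 0.146, -0.0, -0.0]
contact_force: [0.0, 0.8, -2.7]
opening: 0.763
yaw 16.8 turn 0.1 d [ 0.0024 -0.001  -0.0664]
[{"hand": 0.06, "slide": [0.001, 0.0009, 0.0332], "turn": 0.05}, {"hand": 0.06, "slide": [0.001, 0.0009, 0.0332], "turn": 0.05}]
```

```bash
python3 -m creep '[{"hand":0.06,"slide":[0.002,0.001,0.015],"turn":0},{"hand":0.06,"slide":[0,0,0.02],"turn":0},{"hand":0.06,"slide":[0,0,0.015],"turn":0},{"hand":0.06,"slide":[0,0,0.006],"turn":0},{"hand":0.06,"slide":[0,0,0],"turn":0}]'; python3 -m creep '[{"hand":0.06,"slide":[0,0,0.006],"turn":0},{"hand":0.06,"slide":[0,0,0.004],"turn":0},{"hand":0.06,"slide":[0,0,0],"turn":0}]'
```

```text
clock: 33.8
tool_pos: [0.5763, 0.0072, 0.0833]
eef_rot: [0.989, 0.145, -0.0, -0.0]
contact_force: [0.1, 0.1, -2.4]
opening: 0.772
clock: 34.17
tool_pos: [0.5763, 0.007, 0.0736]
eef_rot: [0.989, 0.145, -0.0, 0.0]
contact_force: [0.3, 0.6, -3.8]
opening: 0.771
```

```bash
python3 -m creep '[{"hand":0.06,"slide":[0,0,0.002],"turn":0},{"hand":0.06,"slide":[0,0,0.001],"turn":0},{"hand":0.07,"slide":[0,0,0],"turn":0},{"hand":0.088,"slide":[0,0,0],"turn":0},{"hand":0.088,"slide":[0,0,0],"turn":0}]'; python3 -m creep '[{"hand":0.088,"slide":[0,0,-0.05],"turn":0},{"hand":0.088,"slide":[0,0.03,-0.06],"turn":0},{"hand":0.088,"slide":[0,0.04,-0.06],"turn":0},{"hand":0.088,"slide":[0,0.04,-0.03],"turn":0},{"hand":0.088,"slide":[0,0,0],"turn":0}]'; python3 look.py 30
python3 - <<'E'
from h import *
p=snapshot("top");save(p["frame"],"pics/t30.png",(140,90,330,290),3);W=cloud(p)
hsv=cv2.cvtColor(p["frame"],cv2.COLOR_RGB2HSV);m=(cv2.inRange(hsv,(45,100,40),(85,255,255))>0)&(W[...,1]>.2)
n,l,st,c=cv2.connectedComponentsWithStats(m.astype(np.uint8))
for i in range(1,n):print(st[i],c[i],atz(p,c[i],.014))
p=snapshot("side");save(p["frame"],"pics/s30.png",(200,120,400,270),3.8)
E
```

```text
clock: 34.8
tool_pos: [0.5766, 0.0071, 0.0708]
eef_rot: [0.989, 0.145, 0.0, -0.0]
contact_force: [-0.9, 0.8, 0.5]
opening: 0.989
clock: 35.42
tool_pos: [0.6078, -0.0958, 0.2609]
eef_rot: [0.99, 0.141, 0.003, 0.002]
contact_force: [0.0, -0.4, -0.8]
opening: 0.995
0.068 1919 ((0.5752183794975281, 0.008567173033952713), (0.06820082664489746, 0.07955534011125565), 16.384275436401367) 0.08366389486559007
0.098 2763 ((0.5755258798599243, 0.007906556129455566), (0.06425487995147705, 0.0628989189863205), 16.714502334594727) 0.10966949261732067
green 186 [0.5708 0.0246] r 0.0116 dist 0.0174 ang 105.7
orange 184 [0.5916 0.0066] r 0.0144 dist 0.0162 ang -4.6
[158 179   6   5  21] [160.42857143 181.23809524] [0.59953539 0.35373419 0.014     ]
[157 187   6   5  22] [159.40909091 188.54545455] [0.57809441 0.35603519 0.014     ]
```

View pics/w30.png

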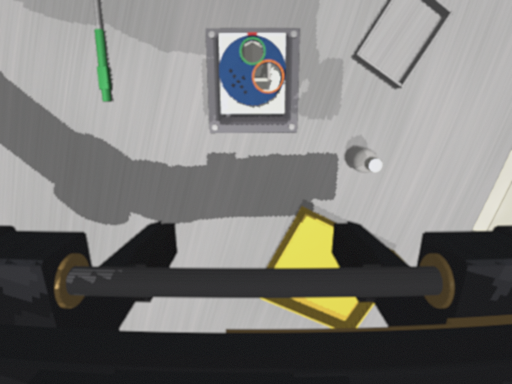

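View pics/s30.png

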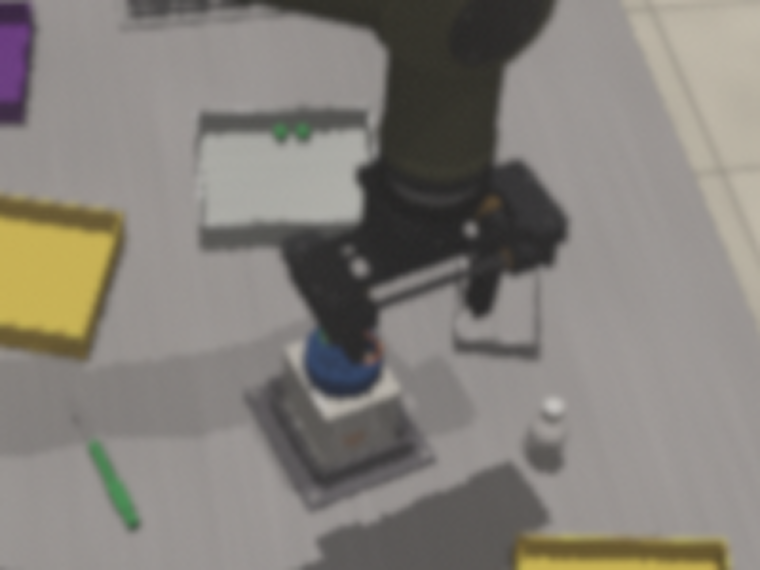

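View pics/t30.png

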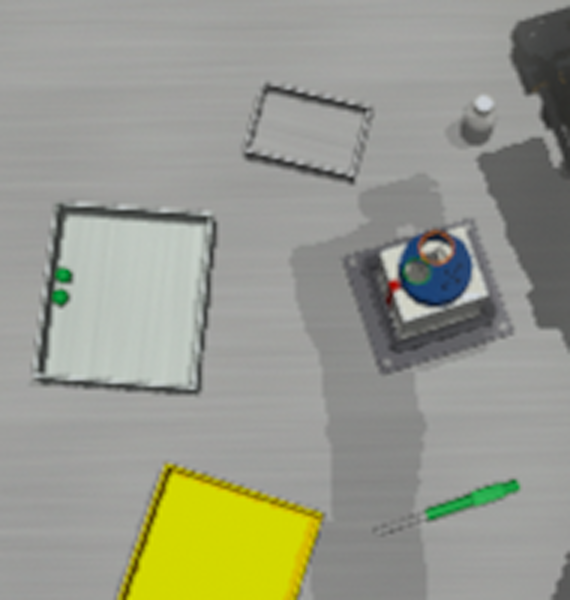

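```bash
python3 -m creep '[{"hand":0.088,"slide":[0,0,0],"turn":0},{"hand":0.088,"slide":[0,0,0],"turn":0}]'; python3 -c "
from plant import finish_job;print(finish_job())"
```

```text
clock: 35.83
tool_pos: [0.6054, -0.0901, 0.2579]
eef_rot: [0.989, 0.146, -0.001, -0.0]
contact_force: [-0.5, 0.5, -0.4]
opening: 0.998
the job is handed in; nothing more can be done
None
```

The job is handed in at 35.8 s. My last pictures show both green beads in the metal dish and the shaker standing in the holder, let go.

**What I did**
- I stood the shaker in the holder with its x axis along the holder's +y.
- I turned the cap about 0.55 rad clockwise. The green ring then lay within about 1° of the outlet direction.
- The moves turn the hand only about its own axis, so I could not lean it back. Instead I held the shaker lightly and tipped it over the dish's near rim to about 99°.
- One bead rolled out at once. The second came only after a shake.
- I levered the shaker back upright against the inside of the dish wall and let it settle on the open bench. I then took hold of it again and set it back in the holder.

**Last checks**
- **Beads:** both lie by the dish's far wall, about 61 mm from its centre, where the limit is 75 mm.
- **Shaker:** it stands within about 1 mm of the measured holder centre. Shoulder height (84 mm) and cap height (110 mm) match fully down and upright.
- **Bystanders:** the dropper bottle, handpiece and clip tray look undisturbed in the pictures. I did not measure their positions again.
- **Arm:** the hand is clear of everything, with no contact force.

**Things that went less cleanly**
- The first try at righting the shaker slipped over the rim and had to be repeated lower down.
- I last saw the orange bead in the shaker while it was on the bench, not in the final pictures. The cap was still at the small hole, which that bead cannot pass.
- I made one call early on with a list for "turn"; it was refused and nothing moved.

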